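# Swap the cologne and the compact

### The job

Make the glass cologne bottle and the round black compact trade places, so that each ends up centred on the cork disc where the other one began, with the bottle upright and both let go. Slide them along the dresser top with gentle pushes, never gripping them firmly, lifting or tipping them: first park either one on the free cork disc, then slide the other one onto the place this has left, then slide the parked one home. Do not let the two bump each other, and leave the tin, face roller and hair clip where they lie.

Things in the scene. Friction and masses are not known exactly. Their poses are not given: they have to be found in the camera images.
- bottle_center (a point): cologne bottle: upright round clear glass body 46 mm across and 30 mm high, with a shoulder up to 39 mm, and above it a round black cap 24 mm across; 60 mm tall in all, about 0.14 kg. The point is on its axis, 30 mm above its underside; z up along the axis. It slides on the surface when pushed low on the glass body, and can topple when pushed high or knocked
- compact_center (a point): round black plastic compact, closed: a flat disc 78 mm across and 20 mm high, about 0.09 kg, with a small steel catch at its -x side. The point is at its centre, 10 mm above its underside; z up. It slides on the surface when pushed
- disc_a: a cork disc, 100 mm across, set flush in the dresser top (no step; things slide freely over its edge); origin at its centre on the surface, z up. The three discs look alike. The bottle starts on this one; the compact must end on it
- disc_b: a cork disc, 100 mm across, set flush in the dresser top (no step; things slide freely over its edge); origin at its centre on the surface, z up. The three discs look alike. The compact starts on this one; the bottle must end on it
- disc_c: a cork disc, 100 mm across, set flush in the dresser top (no step; things slide freely over its edge); origin at its centre on the surface, z up. The three discs look alike. This one starts free and ends free: the parking place
- tin: closed rectangular steel bobby pin tin, 59 x 89 x 22 mm; origin at the centre of its underside, long side along its y. Bystander, loose
- roller: face roller of rose silicone, about 155 mm long, 60 mm wide and 36 mm high, lying along its x; origin on the surface under its middle. Bystander, loose
- clip: metal hair clip, 66 x 14 x 9 mm, lying along its x; origin under its middle. Bystander, loose
Not all that is in view belongs to the job. What is meant by the part that bears bottle_center is not yellow, and is the larger of those in its own colour.

How it is judged:
By the outcome, as a careful person would: the job done as asked, in the order asked, and still so for the second after the job is handed in, with the robot touching nothing.
It also fails if it takes over 72 s, if anything falls off the work surface, if the arm or the gripper's body presses on something with over 40 N, if the wrist force passes 120 N, or if a joint passes its speed limit or range.

### The arm

A 7-joint arm with a two-finger parallel gripper is mounted at the origin on the work surface. World frame = base frame: x ahead of the robot, y to its left, z up, the work surface at z = 0. Lengths are in m, angles in rad, forces in N, time in s.
With the tool pointing down it reaches from about 0.4 to 0.85 m from the base axis. Payload 4.5 kg.
Tool frame: the origin (TCP) lies at the very end of the fingers, on their centre line; the grasp point (between the pads) lies 19 mm behind it; y points along the fingers, z is the direction in which the jaws open and shut, and the axes are right-handed (so a half turn about y gives the same grasp; the last joint's range is limited). The gripper opens to 85 mm and grips with 20 to 120 N. Pads are 22 mm wide; open, the fingers measure 114 mm over their backs; the gripper's body (76 mm by 85 mm) begins 54 mm behind the grasp point. The pads swing forward as they close: fully open they stand 13 mm farther back than shut.
Start: joints at [1.214, 0.689, -0.195, 1.565, 0.157, 0.902, -0.215], TCP at [0.238, -0.578, 0.231] pointing down, gripper open.
Joint ranges: [-3.01, 3.01], [-0.46, 2.08], [-1.47, 1.51], [0.13, 2.56], [-1, 4.14], [0.04, 2.09], [-2.66, 2.66]. Speed limits (rad/s): [2.57, 2.57, 3.14, 3.14, 3.14, 3.14, 3.14].

### API

Orientations are given as a 3x3 rotation matrix whose columns are the frame's x, y, z axes.
In Python, from bench import ctrl gives the robot as it stands. The module is installed in compiled form; this text tells all that it offers.
- The arm moves only by the tool carry_out, never from a script. Its argument "rows" is a list of rows, each a list of 5 numbers: the shift along the tool's x, y, z in cm, then the turn about the tool's y in degrees, then the opening, from 0 (shut) to 1 (fully open). A call has 1 to 8 rows; each row is the pose to reach, as a shift and turn from the pose commanded when the call began, along the tool's axes at that moment; what a row does not reach only later rows make up. A row lasts 1/10 s, in which the tool goes at most 50 mm and 8.59 degrees, less where a joint would pass 70% of its speed; a pose out of reach is approached as far as the arm can. A call with a gripper value outside its range is refused whole. The fingers move at their own pace and stop on an object; "force" is the grip in N (left out, the last holds). Time passes only in rows, so rows that repeat a pose let the fingers close. It gives the time, the measured TCP pose, the force and the opening at its end, in the units of the state.
- ctrl.observe(): the state, without advancing time (a new reading comes with each control period).
- ctrl.get_image(name): name is "scene" or "top" or "wrist"; returns (picture, depth): 420x560x3 uint8, red, green, blue; 420x560 float32, m along the optical axis (not along the pixel's ray), 0 where there is no reading.
- ctrl.camera_info(name): a dict with "mtx" (3x3 intrinsics, pixels), "rvec" (rotation vector, rad) and "tvec" (3), from world to camera coordinates, as OpenCV has them; the wrist camera has in their place "mount" (4x4, takes a point from camera to tool coordinates, whose origin is the TCP and whose axes are the tool frame's). Camera axes: x right, y down, z forward; pixel columns grow to the right and rows downward; lengths in m; the calibration is good to about 2 mm. A picture is of the moment at which its call begins: read the wrist's pose just before it. camera_info takes no time and is no camera call.
- ctrl.finish_job(): hands the job in, once; it reports no verdict.
Trained networks look in the newest picture that a camera, given by its name, has taken for a name from the list of things; names that differ only in an ending like _2 or _b are one class to them, and where a whole thing is asked for, a point or a joint stands for the part that bears it (a point fixed in the world has none). Each returns a list of dicts, best first, with "conf" (0 to 1); they miss things now and then, are a little off and sometimes report something else, mostly with a low value. They report only what shows in the picture. A call takes as long as a camera call. They do not tell look-alikes from the thing itself.
- ctrl.spot_in(camera, query): "location" ([x, y, z] in m, in the coordinates of the camera as it stood for that picture, good to about 4 mm: the middle of the surface that is visible of it).
- ctrl.trace(camera, query): "region" (420x560 bool, what is visible of it).
The state is a dict: "time_s": time; "qpos": joint angles; "dq": joint speeds; "effort": joint torques, N m; "tool_pos": TCP position; "eef_rot": TCP orientation; "force": force on the tool from outside, world axes, zero at the start; "ft_torque": the same for the moment, N m; "finger_gap": finger opening in m.
Only numpy, scipy, OpenCV 4.12 (cv2) and the standard library are available. Lean on these libraries where they do the work, as an engineer would, in place of code of your own. Each camera call takes 0.05 s, during which the arm holds its last target.

## Working session

There is one attempt and no reset: what is moved stays moved. The work goes in short steps, Python scripts to look and compute and a tool call to move; the robot and the scene stay as the last step left them, time stands still between calls to the robot, and variables do not carry over. Pictures are saved under pics/ and viewed, and the job is handed in when it is done.

Besides the shell and the picture viewer there is one more tool, called after ">>>" in YAML: its name, and indented under it one key for each argument. carry_out: Moves the arm, as the interface text tells. Its arguments: {"type":"object","properties":{"rows":{"type":"array"},"force":{"type":"number"}},"required":["rows"]}

```bash
mkdir -p pics; ls; cat > h.py <<'E'
import numpy as np, cv2
from bench import ctrl
def save(n,fn):
    im,d=ctrl.get_image(n); cv2.imwrite('pics/'+fn,im[:,:,::-1]); np.save('pics/'+fn[:-4]+'.npy',d); return im,d
def pose():
    s=ctrl.observe(); return np.array(s['tool_pos']),np.array(s['eef_rot']).reshape(3,3),s
def cam(n):
    c=ctrl.camera_info(n); K=np.array(c['mtx'])
    if 'mount' in c:
        p,R,_=pose(); M=np.array(c['mount']); return K,R@M[:3,:3],p+R@M[:3,3]
    Rw=cv2.Rodrigues(np.array(c['rvec'],float))[0]; t=np.array(c['tvec'],float).ravel()
    return K,Rw.T,-Rw.T@t
def pixz(n,u,v,z,c=None):
    K,R,o=c or cam(n); r=R@np.linalg.inv(K)@np.array([u,v,1.]); return o+r*(z-o[2])/r[2]
def pts(n,d,c=None):
    K,R,o=c or cam(n); v,u=np.mgrid[:420,:560]
    P=np.stack([(u-K[0,2])/K[0,0]*d,(v-K[1,2])/K[1,1]*d,d],-1); return P@R.T+o
E
python3 - <<'E'
from h import *
p,R,s=pose(); print(s); 
for n in ['scene','top','wrist']:
    print(n,[np.round(x,3).tolist() for x in cam(n)])
    save(n,n+'0.png')
E
```

```text
pics
{'time_s': 0.0, 'qpos': array([ 1.21380349,  0.69000978, -0.19449347,  1.56636669,  0.15730493,
        0.90252363, -0.21508228]), 'dq': array([ 1.05221357e-03, -8.12287587e-04, -6.58373691e-04, -2.91651641e-04,
       -6.52017269e-05,  6.67752667e-04,  3.87852451e-05]), 'effort': array([ 7.14218504e-05, -5.39614856e+01, -1.26644086e+00, -1.58542246e+01,
        9.17691883e-03,  9.55881493e-03,  1.82371664e-07]), 'tool_pos': array([ 0.23775922, -0.57728406,  0.23046142]), 'eef_rot': array([[-9.24572166e-01, -8.73367988e-04,  3.81005967e-01],
       [-3.81006935e-01,  1.70538421e-03, -9.24570607e-01],
       [ 1.57728810e-04, -9.99998164e-01, -1.90951003e-03]]), 'force': array([ 0.37376823,  0.55836761, -0.41724434]), 'ft_torque': array([0.06111161, 0.00378029, 0.01043021]), 'finger_gap': 0.08558326789286673}
scene [[[519.977, 0.0, 283.975], [0.0, 519.977, 212.157], [0.0, 0.0, 1.0]], [[-0.556, 0.466, -0.688], [0.831, 0.294, -0.472], [-0.018, -0.834, -0.551]], [1.315, 0.511, 0.658]]
top [[[501.522, 0.0, 270.976], [0.0, 501.522, 207.991], [0.0, 0.0, 1.0]], [[0.003, -0.98, 0.197], [-1.0, -0.005, -0.009], [0.01, -0.197, -0.98]], [0.289, 0.021, 1.369]]
wrist [[[290.24, 0.0, 283.778], [0.0, 290.24, 209.883], [0.0, 0.0, 1.0]], [[0.381, -0.876, -0.296], [-0.925, -0.361, -0.12], [-0.001, 0.32, -0.948]], [0.313, -0.547, 0.372]]
```

View pics/scene0.png

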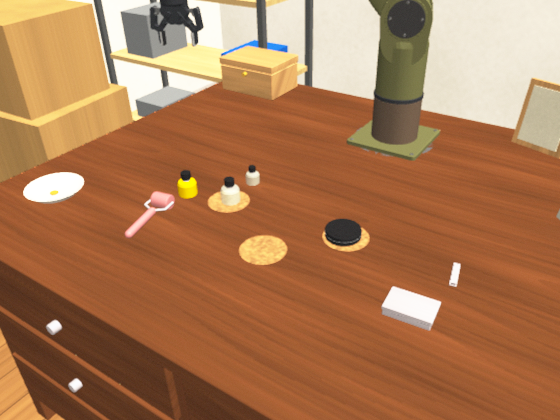

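View pics/top0.png

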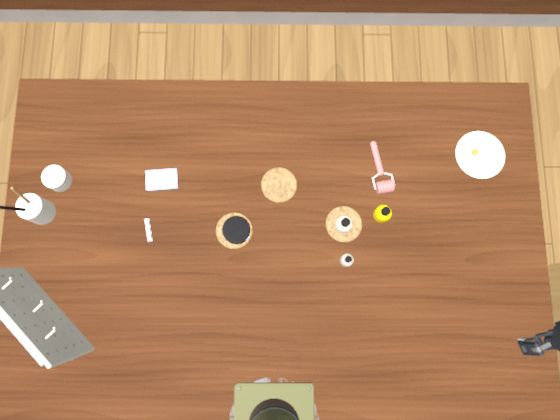

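View pics/wrist0.png

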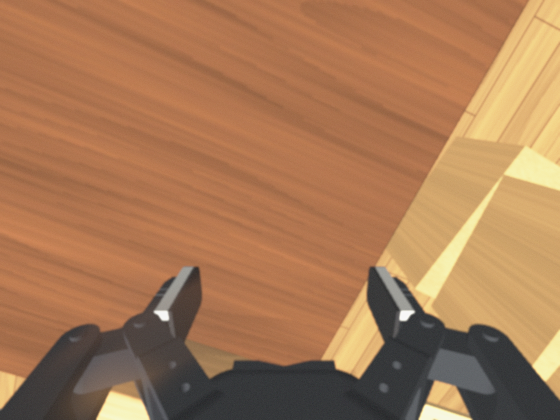

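The top view shows the bottle on its disc at about (344,224). The compact is on its disc at (235,230) and the free disc is at (279,185). There is a yellow decoy at (383,213), a small decoy at (347,260), and the roller at (380,170). Next I'll measure their positions.

```bash
cat >> h.py <<'E'
def circ(P):
    A=np.c_[P,np.ones(len(P))]; s=np.linalg.lstsq(A,(P**2).sum(1),rcond=None)[0]
    c=s[:2]/2; return c,np.sqrt(s[2]+c@c)
def robcirc(P):
    c,r=circ(P)
    for k in range(8):
        e=np.abs(np.hypot(*(P-c).T)-r); P=P[e<max(.003,np.percentile(e,85))] if k<4 else P[e<.003]; c,r=circ(P)
    return c,r,len(P)
E
python3 - <<'E'
from h import *
for n in ['top','scene']:
    im=cv2.imread(f'pics/{n}0.png'); d=np.load(f'pics/{n}0.npy')
    hsv=cv2.cvtColor(im,cv2.COLOR_BGR2HSV)
    seeds=dict(top=dict(a=(344,224),b=(235,230),c=(279,185)),scene=dict(a=(229,200),b=(346,236),c=(263,250)))[n]
    if n=='top':
        print('hsv cork',hsv[185,279],'wood',hsv[185,230],hsv[300,300])
    c=cam(n); P=pts(n,d,c)
    m=((hsv[...,0]>8)&(hsv[...,0]<25)&(hsv[...,2]>150)).astype(np.uint8)
    for k,(u,v) in seeds.items():
        mm=np.zeros_like(m); mm[v-32:v+32,u-32:u+32]=m[v-32:v+32,u-32:u+32]
        cs,_=cv2.findContours(mm,cv2.RETR_EXTERNAL,cv2.CHAIN_APPROX_NONE)
        q=np.vstack([x[:,0] for x in cs if len(x)>15]); h=cv2.convexHull(q)[:,0] 
        W=np.array([pixz(n,a,b,0,c)[:2] for a,b in q])
        print(n,k,robcirc(W))
    ctrl.get_image(n)
    for q in ['bottle_center','compact_center','tin','roller','clip','disc_a']:
        for r in ctrl.spot_in(n,q): print(n,q,round(r['conf'],2),np.round(c[1]@np.array(r['location'])+c[2],3))
# heights
d=np.load('pics/top0.npy');P=pts('top',d)
for u,v in [(235,230),(346,222),(347,259),(384,212),(279,185),(385,186)]: print(u,v,np.round(P[v,u],3))
E
```

```text
hsv cork [ 18  87 249] wood [ 12 134 171] [ 12 126 174]
top a (array([ 0.52176824, -0.19334179]), np.float64(0.09219802320705373), 51)
top b (array([0.50407692, 0.10775298]), np.float64(0.09120000160871594), 58)
top c (array([ 0.63253853, -0.01500942]), np.float64(0.09509455549688287), 50)
top bottle_center 0.76 [ 0.512 -0.179  0.035]
top bottle_center 0.7 [ 0.416 -0.194  0.029]
top bottle_center 0.6 [0.64  0.309 0.025]
top bottle_center 0.52 [ 0.54  -0.292  0.035]
top compact_center 0.81 [0.496 0.101 0.02 ]
top tin 0.7 [0.638 0.31  0.024]
top roller 0.68 [ 0.65  -0.29   0.021]
top disc_a 0.9 [ 0.522 -0.189 -0.001]
top disc_a 0.61 [0.493 0.134 0.001]
top disc_a 0.55 [ 0.632 -0.01   0.002]
scene a (array([ 0.49555613, -0.17564475]), np.float64(0.13937511961034774), 53)
scene b (array([0.49646284, 0.09073106]), np.float64(0.11804256230221173), 62)
scene c (array([ 0.63268168, -0.03154753]), np.float64(0.11102549193191025), 52)
scene bottle_center 0.8 [ 0.56  -0.29   0.029]
scene bottle_center 0.69 [ 0.528 -0.179  0.033]
scene bottle_center 0.67 [ 0.434 -0.189  0.023]
scene compact_center 0.81 [0.517 0.112 0.017]
scene tin 0.67 [0.651 0.316 0.02 ]
scene roller 0.88 [ 0.654 -0.288  0.021]
scene clip 0.45 [0.509 0.346 0.011]
scene disc_a 0.85 [ 0.633 -0.01  -0.001]
scene disc_a 0.76 [ 0.537 -0.181  0.001]
scene disc_a 0.64 [0.526 0.135 0.001]
235 230 [0.498 0.106 0.021]
346 222 [ 0.515 -0.191  0.059]
347 259 [ 0.418 -0.193  0.048]
384 212 [ 0.542 -0.292  0.064]
279 185 [ 0.63  -0.014  0.001]
385 186 [ 0.621 -0.305  0.033]
```

```bash
python3 - <<'E'
from h import *
for n in ['top','scene']:
    im=cv2.imread(f'pics/{n}0.png'); d=np.load(f'pics/{n}0.npy')
    hsv=cv2.cvtColor(im,cv2.COLOR_BGR2HSV)
    seeds=dict(top=dict(a=(344,224),b=(235,230),c=(279,185)),scene=dict(a=(229,200),b=(346,236),c=(263,250)))[n]
    c=cam(n)
    lo={'top':200,'scene':0}[n]
    m=(hsv[...,0]>=14)&(hsv[...,0]<28)&(hsv[...,2]>200 if n=='top' else hsv[...,2]>150)
    m=cv2.morphologyEx(m.astype(np.uint8),cv2.MORPH_OPEN,np.ones((3,3)))
    cv2.imwrite(f'pics/m_{n}.png',m*255)
    for k,(u,v) in seeds.items():
        mm=np.zeros_like(m); mm[v-27:v+27,u-27:u+27]=m[v-27:v+27,u-27:u+27]
        cs,_=cv2.findContours(mm,cv2.RETR_EXTERNAL,cv2.CHAIN_APPROX_NONE)
        q=np.vstack([x[:,0] for x in cs if len(x)>10])
        W=np.array([pixz(n,a,b,0,c)[:2] for a,b in q])
        print(n,k,robcirc(W))
        # compact / bottle
    P=pts(n,d,c)
    x=P[(P[...,2]>.016)&(P[...,2]<.025)&(np.hypot(P[...,0]-.5,P[...,1]-.105)<.07)]
    print('compact top', len(x), cv2.minEnclosingCircle(x[:,:2].astype(np.float32)), x.mean(0))
    x=P[(P[...,2]>.05)&(P[...,2]<.07)&(np.hypot(P[...,0]-.51,P[...,1]+.19)<.05)]
    print('cap', len(x), cv2.minEnclosingCircle(x[:,:2].astype(np.float32)), x.mean(0))
a=cv2.imread('pics/top0.png')[150:260,200:420]; cv2.imwrite('pics/c.png',cv2.resize(a,None,fx=3.5,fy=3.5))
E
```

```text
top a (array([ 0.52102959, -0.19297729]), np.float64(0.04969135448871004), 102)
top b (array([0.50077265, 0.11109866]), np.float64(0.049456440330681264), 72)
top c (array([ 0.63189341, -0.01301694]), np.float64(0.0501283687602215), 100)
compact top 537 ((0.5010241270065308, 0.10477664321660995), 0.03969116881489754) [0.50204922 0.10453937 0.01974243]
cap 69 ((0.5178275108337402, -0.18784326314926147), 0.012276516295969486) [ 0.51753915 -0.18788941  0.05941008]
scene a (array([ 0.49400595, -0.19220293]), np.float64(0.06865610629056619), 12)
scene b (array([0.50160287, 0.11129708]), np.float64(0.04894237233081774), 69)
scene c (array([ 0.63213802, -0.01331567]), np.float64(0.04949402558454343), 113)
compact top 645 ((0.5043675899505615, 0.10525616258382797), 0.040256183594465256) [0.50753181 0.10585519 0.02021664]
cap 77 ((0.5225383639335632, -0.1892821490764618), 0.013462498784065247) [ 0.52396164 -0.1859175   0.05738936]
```

View pics/c.png

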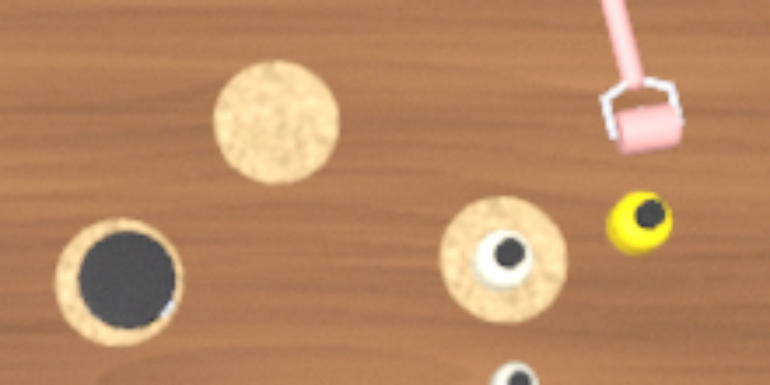

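View pics/m_scene.png

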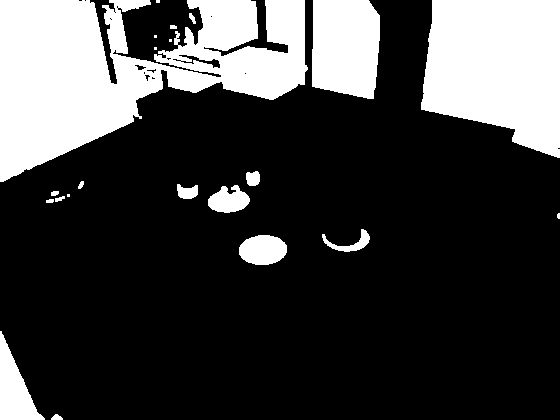

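```bash
cat >> h.py <<'E'
def plan(t,ang=None):
    p,R,s=pose(); sh=R.T@(np.array(t)-p)*100
    a=np.degrees(np.arctan2(R[1,0],R[0,0])); turn=0 if ang is None else (-(ang-a)+180)%360-180
    print('t',s['time_s'],'tcp',np.round(p,4),'xang',round(a,2),'q7',round(s['qpos'][6],2),'gap',round(s['finger_gap'],4),'F',np.round(s['force'],2),'shift',np.round(sh,2),'turn',round(turn,2))
E
python3 - <<'E'
from h import *
d=np.array([.632-.52,-.013+.1885]);d/=np.linalg.norm(d); a=np.degrees(np.arctan2(d[1],d[0]));print(d,a)
plan([*(np.array([.52,-.1885])-.047*d),.13],a-180)
E
```

```text
[0.53796284 0.84296855] 57.45493218247356
t 0.85 tcp [ 0.2381 -0.5779  0.2313] xang -157.61 q7 -0.22 gap 0.0852 F [ 0.9  -0.12  0.79] shift [-37.05  10.13 -22.56] turn -35.06
```

>>> carry_out:
  rows:
    - [-5,0,-3,-8,0.35]
    - [-10,0,-6,-16,0.35]
    - [-15,2,-9,-24,0.35]
    - [-20,4,-12,-32,0.35]
    - [-25,6,-15,-35,0.35]
    - [-30,8,-18,-35,0.35]
    - [-35,10,-21,-35,0.35]
    - [-37,10.1,-22.6,-35,0.35]
  force: 20

```text
time_s: 1.65
tool_pos: [0.4683, -0.2656, 0.1419]
eef_rot: [[-0.54, 0.0, 0.842], [-0.842, -0.0, -0.54], [0.0, -1.0, 0.0]]
force: [0.0, -0.3, 0.5]
finger_gap: 0.0301
```

>>> carry_out:
  rows:
    - [0,0,0,0,0.35]
    - [0,0,0,0,0.35]

```text
time_s: 1.85
tool_pos: [0.4683, -0.2652, 0.1424]
eef_rot: [[-0.536, -0.0, 0.845], [-0.845, 0.0, -0.536], [-0.0, -1.0, -0.0]]
force: [0.3, -0.3, -0.5]
finger_gap: 0.0299
```

```bash
python3 - <<'E'
from h import *
save('wrist','w1.png')
plan([.4948,-.2281,.03],-122.5)
E
```

```text
t 1.9 tcp [ 0.4672 -0.2672  0.1426] xang -122.59 q7 -0.45 gap 0.0297 F [-0.42 -0.38 -0.07] shift [-4.79 11.26  0.22] turn -0.09
```

View pics/w1.png

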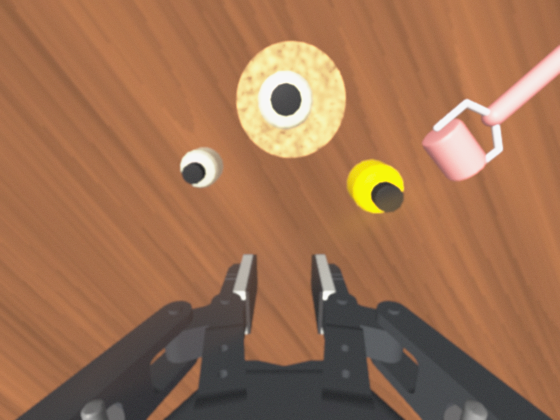

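The wrist view shows the bottle cap at (286,99), with the small decoy at (200,168) and the yellow one at (378,188). The lane between the decoys is clear.

```bash
cat >> h.py <<'E'
def capfit(n,d,near,r=.04):
    P=pts(n,d); x=P[(P[...,2]>.05)&(P[...,2]<.072)&(np.hypot(P[...,0]-near[0],P[...,1]-near[1])<r)&(d>0)]
    x=x[x[:,2]>np.percentile(x[:,2],90)-.006]
    c,rr=cv2.minEnclosingCircle(x[:,:2].astype(np.float32)); print(n,'cap',len(x),np.round(c,4),round(rr,4),np.round(x.mean(0),4))
E
python3 - <<'E'
from h import *
d=np.load('pics/w1.npy')
capfit('wrist',d,(.52,-.188)); capfit('wrist',d,(.418,-.193)); capfit('wrist',d,(.542,-.292))
E
```

```text
wrist cap 867 [ 0.5165 -0.1914] 0.012 [ 0.5166 -0.1913  0.0589]Traceback (most recent call last):
  File "<stdin>", line 3, in <module>
  File "h.py", line 32, in capfit
    x=x[x[:,2]>np.percentile(x[:,2],90)-.006]
               ~~~~~~~~~~~~~^^^^^^^^^^^
    return _quantile_unchecked(
        a, q, axis, out, overwrite_input, method, keepdims, weights)
    return _ureduce(a,
                    func=_quantile_ureduce_func,
    ...<5 lines>...
                    overwrite_input=overwrite_input,
                    method=method)
    r = func(a, **kwargs)
    result = _quantile(arr,
                       quantiles=q,
    ...<2 lines>...
                       out=out,
                       weights=wgt)
    slices_having_nans = np.isnan(arr[-1, ...])
                                  ~~~^^^^^^^^^
IndexError: index -1 is out of bounds for axis 0 with size 0
```

>>> carry_out:
  rows:
    - [-1.5,2,0,0,0.35]
    - [-3,4,0,0,0.35]
    - [-4.5,6,0,0,0.35]
    - [-4.6,8,0,0,0.35]
    - [-4.6,10,0,0,0.35]
    - [-4.6,11.5,0,0,0.35]
    - [-4.6,12,0,0,0.35]
    - [-4.6,12.4,0,0,0.35]

```text
time_s: 2.7
tool_pos: [0.4916, -0.2298, 0.0187]
eef_rot: [[-0.541, -0.0, 0.841], [-0.841, -0.001, -0.541], [0.001, -1.0, 0.001]]
force: [-0.3, 0.8, -0.8]
finger_gap: 0.03
```

```bash
python3 - <<'E'
from h import *
save('wrist','w2.png')
plan([.493,-.2296,.008],-122.5)
E
```

```text
t 2.75 tcp [ 0.4917 -0.2294  0.0184] xang -122.72 q7 -0.59 gap 0.0296 F [ 0.45 -0.54 -0.16] shift [-0.05  1.04  0.12] turn -0.22
```

View pics/w2.png

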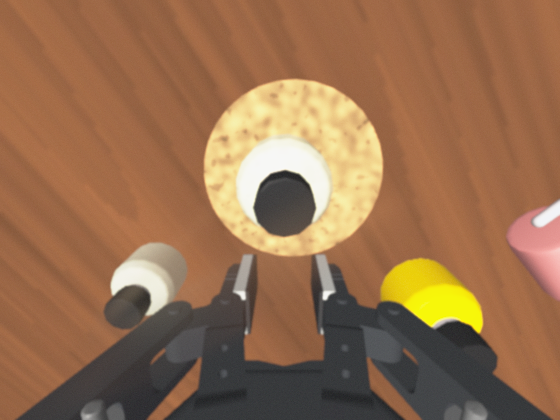

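>>> carry_out:
  rows:
    - [0,0.4,0,0,0.35]
    - [0,0.8,0,0,0.35]
    - [-0.5,1.0,0,0,0.35]
    - [-1.0,1.0,0,0,0.35]
    - [-1.4,1.0,0,0,0.35]
    - [-1.7,1.0,0,0,0.35]
    - [-2.0,1.0,0,0,0.35]
    - [-2.3,1.0,0,0,0.35]

```text
time_s: 3.55
tool_pos: [0.5045, -0.2088, 0.0087]
eef_rot: [[-0.539, -0.0, 0.842], [-0.842, -0.001, -0.539], [0.001, -1.0, 0.0]]
force: [-0.8, -0.8, 0.3]
finger_gap: 0.0299
```

```bash
python3 - <<'E'
from h import *
save('wrist','w3.png')
plan([.6167,-.037,.008],-122.5)
E
```

```text
t 3.6 tcp [ 0.505  -0.2081  0.0087] xang -122.58 q7 -0.62 gap 0.0295 F [-0.67  0.2   0.01] shift [-20.44   0.07   0.2 ] turn -0.08
```

View pics/w3.png

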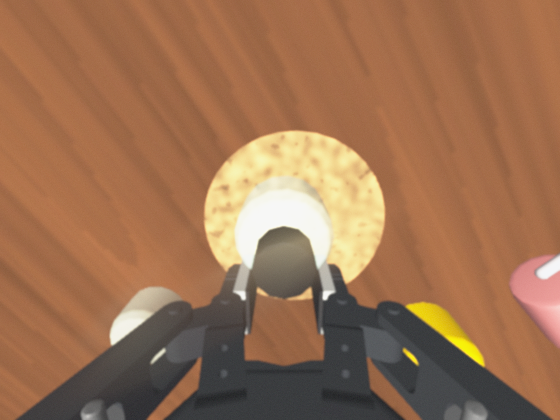

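The bottle sits centred in front of the fingers and nearly touches them. I'll keep pushing.

>>> carry_out:
  rows:
    - [-0.4,0,0,0,0.35]
    - [-0.9,0,0,0,0.35]
    - [-1.5,0,0,0,0.35]
    - [-2.1,0,0,0,0.35]
    - [-2.7,0,0,0,0.35]
    - [-3.3,0,0,0,0.35]
    - [-3.8,0,0,0,0.35]
    - [-4.2,0,0,0,0.35]

```text
time_s: 4.4
tool_pos: [0.5275, -0.1727, 0.0086]
eef_rot: [[-0.539, 0.0, 0.843], [-0.843, 0.0, -0.539], [-0.0, -1.0, 0.0]]
force: [-1.2, -0.1, 0.1]
finger_gap: 0.0298
```

```bash
python3 - <<'E'
from h import *
_,d=save('wrist','w4.png')
plan([.6167,-.037,.008],-122.5)
E
```

```text
t 4.45 tcp [ 0.528  -0.172   0.0086] xang -122.54 q7 -0.66 gap 0.0294 F [-0.68  0.95  0.29] shift [-16.15   0.08   0.22] turn -0.04
```

View pics/w4.png

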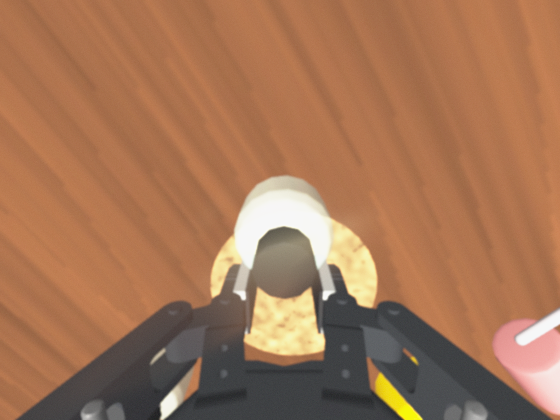

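The bottle slides upright and stays cradled.

>>> carry_out:
  rows:
    - [-0.6,0,0.0,0,0.35]
    - [-1.4,0,0,0,0.35]
    - [-2.3,0,0,0,0.35]
    - [-3.2,0,0,0,0.35]
    - [-4.1,0,0,0,0.35]
    - [-5.0,0,0.1,0,0.35]
    - [-5.8,0,0.1,0,0.35]
    - [-6.4,0,0.1,0,0.35]

```text
time_s: 5.25
tool_pos: [0.5631, -0.1189, 0.0086]
eef_rot: [[-0.538, 0.0, 0.843], [-0.843, 0.0, -0.538], [-0.001, -1.0, 0.0]]
force: [-0.2, -0.3, -0.8]
finger_gap: 0.03
```

>>> carry_out:
  rows:
    - [-0.6,0,0,0,0.35]
    - [-1.4,0,0,0,0.35]
    - [-2.3,0,0,0,0.35]
    - [-3.2,0,0,0,0.35]
    - [-4.1,0,0,0,0.35]
    - [-5.0,0,0.1,0,0.35]
    - [-5.8,0,0.1,0,0.35]
    - [-6.4,0,0.1,0,0.35]

```text
time_s: 6.05
tool_pos: [0.5984, -0.0656, 0.0086]
eef_rot: [[-0.538, 0.0, 0.843], [-0.843, 0.0, -0.538], [-0.0, -1.0, 0.0]]
force: [-0.7, -0.3, 0.0]
finger_gap: 0.0303
```

```bash
python3 - <<'E'
from h import *
_,d=save('wrist','w5.png')
plan([.6167,-.037,.008],-122.5)
capfit('wrist',d,pose()[0][:2]+.028*np.array([.54,.84]))
E
```

```text
t 6.1 tcp [ 0.5991 -0.0644  0.0086] xang -122.52 q7 -0.78 gap 0.0301 F [ 0.39  1.81 -0.09] shift [-3.26  0.07  0.01] turn -0.02
wrist cap 4794 [ 0.6053 -0.0547] 0.0365 [ 0.6111 -0.0467  0.06  ]
```

View pics/w5.png

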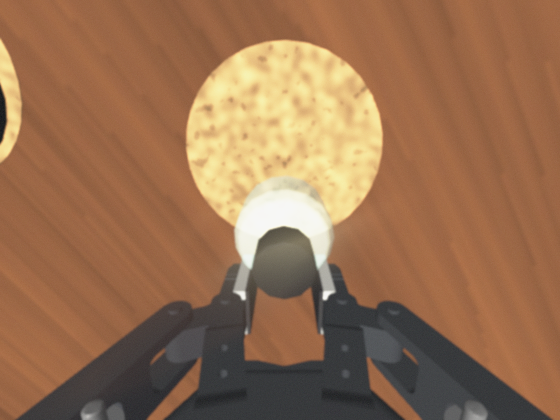

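```bash
cat >> h.py <<'E'
def wdisc(fn,c=None):
    im=cv2.imread(fn); hsv=cv2.cvtColor(im,cv2.COLOR_BGR2HSV); m=((hsv[...,0]>=15)&(hsv[...,0]<28)&(hsv[...,2]>170)&(hsv[...,1]>40)).astype(np.uint8)
    m=cv2.morphologyEx(m,cv2.MORPH_OPEN,np.ones((3,3))); m=cv2.morphologyEx(m,cv2.MORPH_CLOSE,np.ones((7,7)))
    n,l,s,_=cv2.connectedComponentsWithStats(m); out=[]
    for i in range(1,n):
        if s[i,4]<800: continue
        cs,_=cv2.findContours((l==i).astype(np.uint8),cv2.RETR_EXTERNAL,cv2.CHAIN_APPROX_NONE); q=max(cs,key=len)[:,0]
        q=q[(q[:,0]>2)&(q[:,0]<557)&(q[:,1]>2)&(q[:,1]<417)]
        W=np.array([pixz('wrist',a,b,0,c)[:2] for a,b in q]); r=robcirc(W); print('disc',np.round(r[0],4),round(r[1],4),r[2]); out.append(r[0])
    return out
E
python3 - <<'E'
from h import *
print(wdisc('pics/w5.png'))
p,R,_=pose()
f=pixz('wrist',284,177,0)[:2]; print(f, (f-p[:2])@-R[:2,0], (f-p[:2])@R[:2,2])
E
```

```text
disc [0.5009 0.1135] 0.0516 98
disc [ 0.6327 -0.0111] 0.0496 483
[array([0.50086458, 0.11351564]), array([ 0.63270727, -0.01113499])]
[ 0.62528402 -0.02284382] 0.0491513536639344 -0.00022699169653231296
```

>>> carry_out:
  rows:
    - [-0.6,0,0,0,0.35]
    - [-1.2,0,0,0,0.35]
    - [-1.8,0,0,0,0.35]
    - [-2.4,0,0,0,0.35]
    - [-2.9,0,0,0,0.35]
    - [-3.2,0,0,0,0.35]
    - [-3.4,0,0,0,0.35]
    - [-3.5,0,0,0,0.35]

```text
time_s: 6.9
tool_pos: [0.6167, -0.037, 0.0086]
eef_rot: [[-0.539, -0.0, 0.842], [-0.842, -0.0, -0.539], [0.0, -1.0, 0.0]]
force: [-0.8, -1.6, 0.1]
finger_gap: 0.0298
```

>>> carry_out:
  rows:
    - [0.5,0,0,0,0.35]
    - [2,0,0,0,0.35]
    - [4,0,0,0,0.35]

```text
time_s: 7.2
tool_pos: [0.5945, -0.0715, 0.0086]
eef_rot: [[-0.538, 0.0, 0.843], [-0.843, -0.0, -0.538], [-0.0, -1.0, 0.0]]
force: [0.4, -0.3, 0.2]
finger_gap: 0.0298
```

```bash
python3 - <<'E'
from h import *
_,d=save('wrist','w6.png')
plan([.6167,-.037,.008],-122.5)
print(wdisc('pics/w6.png'))
E
```

```text
t 7.25 tcp [ 0.5909 -0.0778  0.0083] xang -122.89 q7 -0.77 gap 0.0301 F [-2.45 -3.68  0.43] shift [-4.83  0.   -0.04] turn -0.39
disc [ 0.6286 -0.0189] 0.0494 578
disc [0.4992 0.1059] 0.0509 108
[array([ 0.62860424, -0.01893302]), array([0.49916828, 0.10586273])]
```

View pics/w6.png

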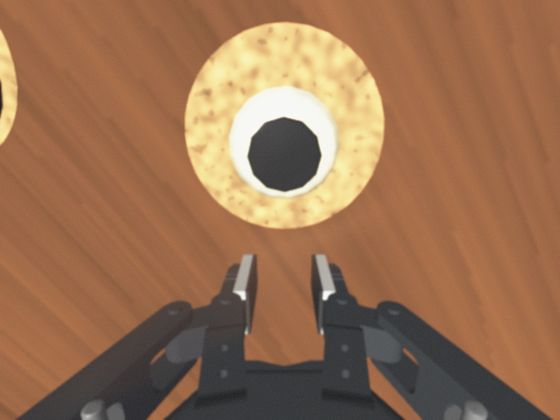

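```bash
python3 - <<'E'
from h import *
p,R,_=pose(); d=-R[:2,0]
f=pixz('wrist',284,86,0)[:2]; D=wdisc('pics/w6.png')[0]; print((f-D)@d,(f-D)@R[:2,2])
for v in (22,228): print((pixz('wrist',284,v,0)[:2]-D)@d)
# body edges left/right: shoulder at z=.03, pixel x 229..339 around y=140
for z in (.0,.02,.03):print(z,[(pixz('wrist',u,140,z)[:2]-D)@R[:2,2] for u in (229,339)])
plan([.502,.16,.13],-86)
E
```

```text
disc [ 0.6286 -0.0189] 0.0494 578
disc [0.4992 0.1059] 0.0509 108
0.023290482541882103 2.0152653982578228e-05
0.049544255157319035
-0.04954690703554128
0.0 [np.float64(-0.02762484817045016), np.float64(0.027656379565394986)]
0.02 [np.float64(-0.023922656267921925), np.float64(0.02395507627620664)]
0.03 [np.float64(-0.022071560316657805), np.float64(0.022104424631612423)]
t 7.25 tcp [ 0.5909 -0.0778  0.0083] xang -122.89 q7 -0.77 gap 0.0301 F [-2.45 -3.68  0.43] shift [-15.06 -12.24 -20.39] turn -36.89
```

Relative to disc C, the parked bottle is centred to within about 0.3 mm and upright. Now for the compact.

>>> carry_out:
  rows:
    - [0,-4,0,0,0.35]
    - [0,-8,0,0,0.59]
    - [0,-12,0,8,0.59]
    - [0,-12,0,16,0.59]
    - [0,-12,0,24,0.59]
    - [0,-12,0,32,0.59]

```text
time_s: 7.85
tool_pos: [0.5943, -0.0727, 0.1291]
eef_rot: [[-0.907, -0.0, 0.421], [-0.421, -0.001, -0.907], [0.0, -1.0, 0.001]]
force: [-1.0, 0.1, -0.3]
finger_gap: 0.0501
```

```bash
python3 - <<'E'
from h import *
plan([.500,.164,.13],93.6)
print(pose()[2]['qpos'])
E
```

```text
t 7.85 tcp [ 0.5943 -0.0727  0.1291] xang -155.07 q7 -1.13 gap 0.0501 F [-1.04  0.13 -0.27] shift [ -1.43  -0.11 -25.44] turn 111.33
[ 0.06138948  0.78607583 -0.03012305  1.74224951  0.03851998  0.61385184
 -1.12713962]
```

>>> carry_out:
  rows:
    - [0,0,-3,-8,0.59]
    - [0,0,-6,-16,0.59]
    - [-0.2,0,-9,-24,0.59]
    - [-0.5,0,-12,-32,0.59]
    - [-0.8,0,-16,-40,0.59]
    - [-1.0,0,-20,-48,0.59]
    - [-1.2,0,-23,-56,0.59]
    - [-1.4,0,-25.4,-64,0.59]

```text
time_s: 8.65
tool_pos: [0.4976, 0.1651, 0.1287]
eef_rot: [[-0.005, -0.001, 1.0], [-1.0, -0.0, -0.005], [0.0, -1.0, -0.001]]
force: [0.4, 0.1, 0.4]
finger_gap: 0.0503
```

>>> carry_out:
  rows:
    - [0,0,0,-5,0.59]
    - [0,0,0,-5,0.59]

```text
time_s: 8.85
tool_pos: [0.4984, 0.1637, 0.1285]
eef_rot: [[0.077, -0.001, 0.997], [-0.997, -0.001, 0.077], [0.001, -1.0, -0.001]]
force: [-0.8, -1.1, 0.5]
finger_gap: 0.0505
```

```bash
python3 - <<'E'
from h import *
_,d=save('wrist','w7.png')
plan([.500,.164,.03],-86.4)
P=pts('wrist',d); x=P[(P[...,2]>.016)&(P[...,2]<.025)&(np.hypot(P[...,0]-.5,P[...,1]-.105)<.06)&(d>0)]
print(len(x),cv2.minEnclosingCircle(x[:,:2].astype(np.float32)),x.mean(0))
wdisc('pics/w7.png')
E
```

```text
t 8.9 tcp [0.4987 0.163  0.1285] xang -85.81 q7 -0.72 gap 0.0508 F [0.28 0.79 0.26] shift [-0.1   9.85  0.14] turn 0.59
4327 ((0.5015304088592529, 0.10434269905090332), 0.03901394084095955) [0.50118045 0.10626861 0.01895098]
disc [0.5015 0.1112] 0.0494 196
```

View pics/w7.png

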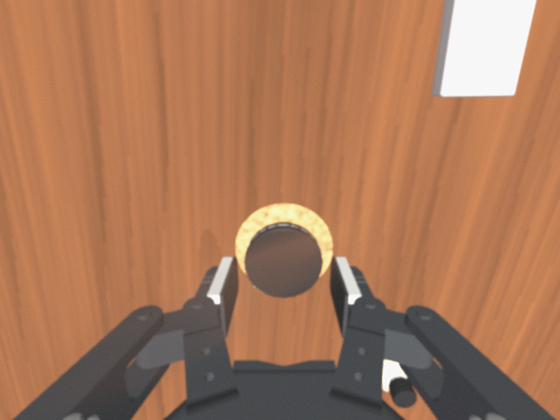

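The wrist view shows the compact at (283,260), directly ahead of the fingers. Now I'll descend behind it.

>>> carry_out:
  rows:
    - [0,3,0.0,0.4,0.59]
    - [0,6,0,0.4,0.59]
    - [0,9,0,0.4,0.59]
    - [0,11,0,0.4,0.59]
    - [0,11.5,0,0.4,0.59]
    - [0,11.8,0,0.4,0.59]
    - [0,12.0,0,0.4,0.59]
    - [0,12.2,0,0.4,0.59]

```text
time_s: 9.7
tool_pos: [0.4997, 0.1646, 0.0074]
eef_rot: [[0.069, 0.002, 0.998], [-0.998, 0.001, 0.069], [-0.0, -1.0, 0.002]]
force: [0.3, 0.4, -0.1]
finger_gap: 0.0506
```

```bash
python3 - <<'E'
from h import *
_,d=save('wrist','w8.png'); im,_=save('scene','s8.png')
plan([.5236,-.152,.006],-86.25)
P=pts('wrist',d)
for u,v in [(228,270),(345,270),(225,285),(350,285)]: print(u,v,P[v,u].round(4))
a=cv2.imread('pics/s8.png')[130:330,200:460]; cv2.imwrite('pics/c8.png',cv2.resize(a,None,fx=3,fy=3))
E
```

```text
t 9.8 tcp [0.4993 0.1647 0.0072] xang -86.04 q7 -0.8 gap 0.0504 F [0.04 0.23 0.02] shift [31.76  0.11  0.23] turn 0.21
228 270 [0.4712 0.173  0.0262]
345 270 [0.527  0.177  0.0266]
225 285 [0.4723 0.1736 0.0397]
350 285 [0.5262 0.1777 0.0404]
```

View pics/w8.png

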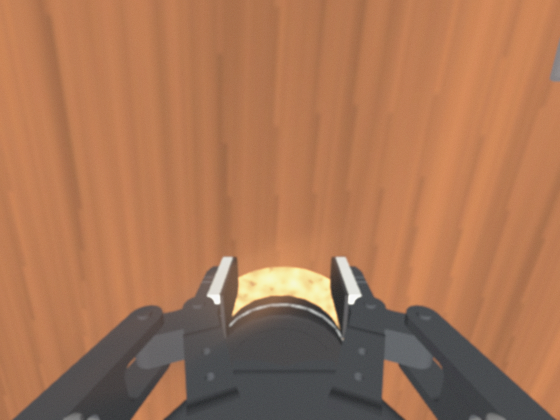

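View pics/c8.png

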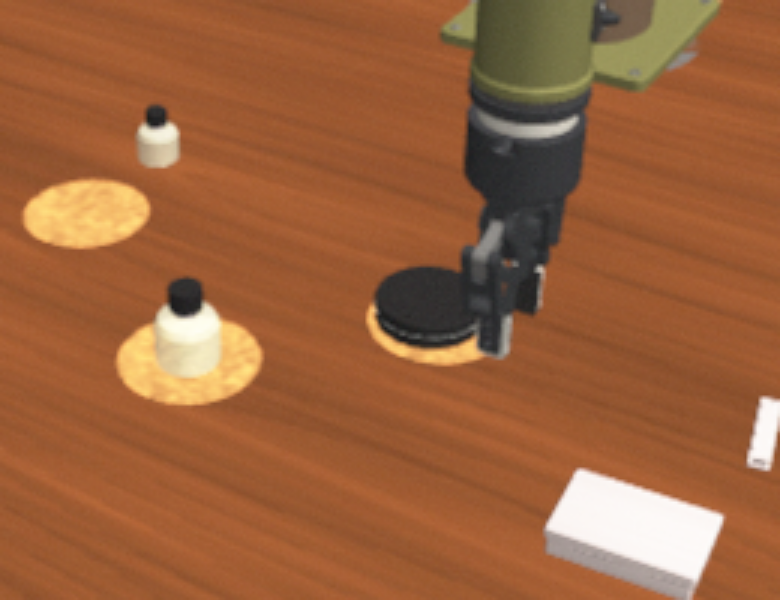

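```bash
python3 - <<'E'
from h import *
d=np.load('pics/w8.npy');P=pts('wrist',d)
for u in (220,228,233,339,345): print(u,[(v,P[v,u].round(3).tolist()) for v in range(252,276,3)])
d=np.load('pics/s8.npy');P=pts('scene',d)
u=int(200+495/3)
print([(v,P[v,u].round(3).tolist()) for v in range(236,256,2)])
E
```

```text
220 [(252, [0.462, 0.168, -0.001]), (255, [0.462, 0.166, -0.001]), (258, [0.461, 0.163, -0.003]), (261, [0.462, 0.162, -0.002]), (264, [0.466, 0.173, 0.022]), (267, [0.467, 0.173, 0.024]), (270, [0.467, 0.173, 0.027]), (273, [0.468, 0.174, 0.031])]
228 [(252, [0.466, 0.169, -0.001]), (255, [0.466, 0.166, -0.001]), (258, [0.469, 0.174, 0.015]), (261, [0.47, 0.173, 0.018]), (264, [0.47, 0.173, 0.021]), (267, [0.471, 0.173, 0.024]), (270, [0.471, 0.173, 0.026]), (273, [0.472, 0.173, 0.029])]
233 [(252, [0.469, 0.169, -0.001]), (255, [0.469, 0.166, -0.002]), (258, [0.472, 0.174, 0.016]), (261, [0.472, 0.174, 0.019]), (264, [0.473, 0.173, 0.02]), (267, [0.473, 0.172, 0.021]), (270, [0.473, 0.171, 0.022]), (273, [0.473, 0.168, 0.021])]
339 [(252, [0.53, 0.173, -0.001]), (255, [0.53, 0.17, -0.002]), (258, [0.526, 0.177, 0.015]), (261, [0.526, 0.177, 0.018]), (264, [0.525, 0.177, 0.021]), (267, [0.524, 0.178, 0.025]), (270, [0.524, 0.176, 0.026]), (273, [0.524, 0.177, 0.03])]
345 [(252, [0.533, 0.173, -0.001]), (255, [0.533, 0.171, -0.001]), (258, [0.493, 0.246, 0.149]), (261, [0.529, 0.178, 0.019]), (264, [0.528, 0.178, 0.023]), (267, [0.527, 0.177, 0.025]), (270, [0.527, 0.177, 0.027]), (273, [0.526, 0.177, 0.03])]
[(236, [0.558, 0.18, 0.064]), (238, [0.538, 0.172, 0.043]), (240, [0.537, 0.172, 0.037]), (242, [0.539, 0.173, 0.034]), (244, [0.54, 0.174, 0.03]), (246, [0.54, 0.174, 0.025]), (248, [0.536, 0.173, 0.017]), (250, [0.521, 0.167, -0.0]), (252, [0.528, 0.17, 0.001]), (254, [0.533, 0.173, -0.0])]
```

>>> carry_out:
  rows:
    - [0,0.2,0,0,0.59]
    - [0,0.4,0,0,0.59]
    - [0,0.6,0,0,0.59]

```text
time_s: 10.1
tool_pos: [0.4989, 0.1647, 0.0006]
eef_rot: [[0.07, 0.0, 0.998], [-0.998, 0.0, 0.07], [-0.0, -1.0, 0.0]]
force: [-0.7, 0.0, -0.5]
finger_gap: 0.0505
```

```bash
python3 - <<'E'
from h import *
plan([.5236,-.152,.002],-86.25)
E
```

```text
t 10.1 tcp [0.4989 0.1647 0.0006] xang -86.01 q7 -0.81 gap 0.0505 F [-0.71  0.03 -0.52] shift [31.77 -0.15  0.26] turn 0.24
```

>>> carry_out:
  rows:
    - [0.6,0,0,0.2,0.59]
    - [1.2,0,0,0.4,0.59]
    - [1.6,0,0,0.4,0.59]
    - [2.0,0,0,0.4,0.59]
    - [2.5,0,0,0.4,0.59]
    - [3.2,0,0,0.4,0.59]
    - [4.0,0,0,0.4,0.59]
    - [4.5,0,0,0.4,0.59]

```text
time_s: 10.9
tool_pos: [0.502, 0.1185, 0.0006]
eef_rot: [[0.062, -0.0, 0.998], [-0.998, -0.001, 0.062], [0.001, -1.0, -0.0]]
force: [0.1, -0.3, -0.2]
finger_gap: 0.0503
```

```bash
python3 - <<'E'
from h import *
plan([.5183,-.152,.0005],-86.4)
im,d=save('top','t9.png');P=pts('top',d)
x=P[(P[...,2]>.016)&(P[...,2]<.024)&(np.hypot(P[...,0]-.503,P[...,1]-.08)<.06)]
print(cv2.minEnclosingCircle(x[:,:2].astype(np.float32)))
a=cv2.imread('pics/t9.png')[150:300,170:420]; cv2.imwrite('pics/c9.png',cv2.resize(a,None,fx=3.2,fy=3.2))
E
```

```text
t 10.9 tcp [0.502  0.1185 0.0006] xang -86.46 q7 -0.76 gap 0.0503 F [ 0.11 -0.34 -0.24] shift [27.09  0.03 -0.05] turn -0.06
((0.5114200711250305, 0.04335112124681473), 0.012754688039422035)
```

View pics/c9.png

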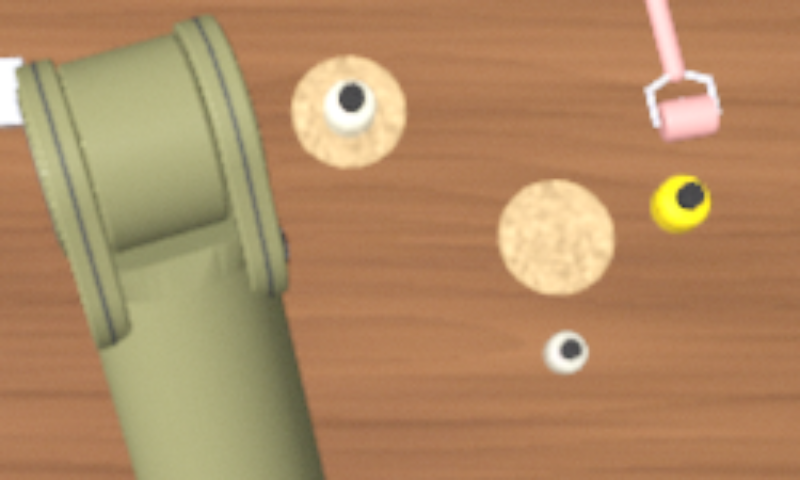

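The arm hides the compact in the top view, so I'll check progress with the wrist and scene cameras.

>>> carry_out:
  rows:
    - [0.6,0,0,0,0.59]
    - [1.4,0,0,0,0.59]
    - [2.3,0,0,0,0.59]
    - [3.2,0,0,0,0.59]
    - [4.1,0,0,0,0.59]
    - [5.0,0,0,0,0.59]
    - [5.8,0,0,0,0.59]
    - [6.4,0,0,0,0.59]

```text
time_s: 11.75
tool_pos: [0.506, 0.0548, 0.0006]
eef_rot: [[0.062, -0.0, 0.998], [-0.998, -0.0, 0.062], [0.0, -1.0, -0.0]]
force: [-0.3, 1.2, 0.7]
finger_gap: 0.0501
```

```bash
python3 - <<'E'
from h import *
plan([.5183,-.152,.0005],-86.4)
save('wrist','w10.png'); im,d=save('scene','s10.png');P=pts('scene',d)
p=pose()[0]
x=P[(P[...,2]>.017)&(P[...,2]<.024)&(np.hypot(P[...,0]-p[0],P[...,1]-p[1]+.045)<.06)]
print(cv2.minEnclosingCircle(x[:,:2].astype(np.float32)),x.mean(0))
a=cv2.imread('pics/s10.png')[130:330,150:410]; b=cv2.imread('pics/w10.png')
cv2.imwrite('pics/c10.png',np.hstack([cv2.resize(a,(400,308)),cv2.resize(b,(400,308))]))
E
```

```text
t 11.75 tcp [0.506  0.0548 0.0006] xang -86.45 q7 -0.69 gap 0.0501 F [-0.34  1.2   0.73] shift [ 2.072e+01  2.000e-02 -5.000e-02] turn -0.05
((0.5072136521339417, 0.022157201543450356), 0.04927363246679306) [0.52107531 0.01050165 0.02012666]
```

View pics/c10.png

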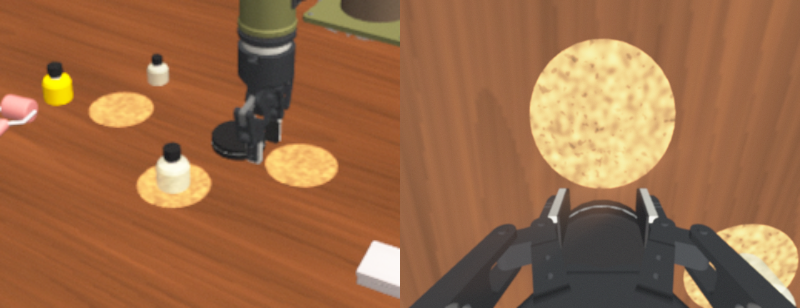

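>>> carry_out:
  rows:
    - [0.6,0,0,0,0.59]
    - [1.4,0,0,0,0.59]
    - [2.3,0,0,0,0.59]
    - [3.2,0,0,0,0.59]
    - [4.1,0,0,0,0.59]
    - [5.0,0,0,0,0.59]
    - [5.8,0,0,0,0.59]
    - [6.4,0,0,0,0.59]

```text
time_s: 12.65
tool_pos: [0.51, -0.0091, 0.0006]
eef_rot: [[0.062, -0.0, 0.998], [-0.998, -0.0, 0.062], [0.0, -1.0, -0.0]]
force: [-0.6, 0.7, 0.4]
finger_gap: 0.0503
```

>>> carry_out:
  rows:
    - [0.6,0,0,0,0.59]
    - [1.4,0,0,0,0.59]
    - [2.3,0,0,0,0.59]
    - [3.2,0,0,0,0.59]
    - [4.1,0,0,0,0.59]
    - [5.0,0,0,0,0.59]
    - [5.8,0,0,0,0.59]
    - [6.4,0,0,0,0.59]

```text
time_s: 13.45
tool_pos: [0.514, -0.0729, 0.0006]
eef_rot: [[0.062, -0.0, 0.998], [-0.998, -0.0, 0.062], [0.0, -1.0, -0.0]]
force: [-0.9, -0.1, -0.5]
finger_gap: 0.0505
```

```bash
python3 - <<'E'
from h import *
plan([.5183,-.152,.0005],-86.4)
save('wrist','w11.png'); im,d=save('scene','s11.png');im,d2=save('top','t11.png')
p=pose()[0]; v=[p[0]+.041*.062,p[1]-.041]
for n,dd in (('scene',d),('top',d2)):
    P=pts(n,dd);x=P[(P[...,2]>.018)&(P[...,2]<.023)&(np.hypot(P[...,0]-v[0],P[...,1]-v[1])<.05)]
    print(n,len(x),cv2.minEnclosingCircle(x[:,:2].astype(np.float32)),x.mean(0))
a=cv2.imread('pics/t11.png')[170:290,260:410]; b=cv2.imread('pics/w11.png')
cv2.imwrite('pics/c11.png',np.hstack([cv2.resize(a,(400,320)),cv2.resize(b,(400,320))]))
E
```

```text
t 13.45 tcp [ 0.514  -0.0729  0.0006] xang -86.45 q7 -0.52 gap 0.0505 F [-0.85 -0.06 -0.51] shift [ 7.92  0.01 -0.06] turn -0.05
scene 228 ((0.5163317918777466, -0.10908330231904984), 0.04427846893668175) [ 0.52945784 -0.11806181  0.02039741]
top 0 ((0.0, 0.0), 0.0) [nan nan nan]<stdin>:7: RuntimeWarning: Mean of empty slice.
  ret = um.true_divide(
```

View pics/c11.png

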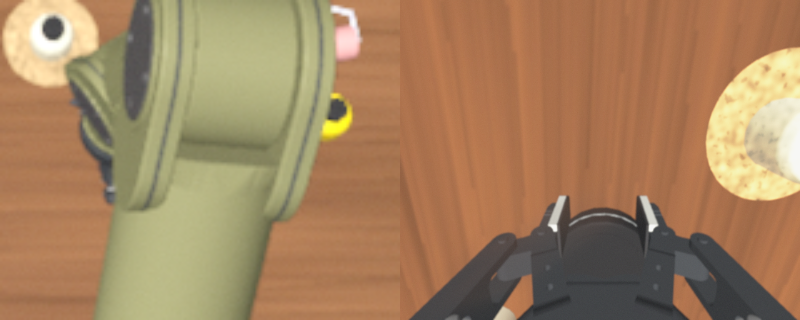

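```bash
python3 - <<'E'
from h import *
p,R,_=pose()
im=cv2.imread('pics/w11.png').astype(int); print([(v,im[v,283].sum()) for v in range(262,290)])
for v,z in [(272,0),(273,0),(274,0),(282,.02)]:
    f=pixz('wrist',283,v,z)[:2]; print(v,z,(f-p[:2])@R[:2,0],(f-p[:2])@R[:2,2])
# A from earlier wrist pictures
c=None
import numpy as np
def camat(p,a):
    K,Rc,o=cam('wrist'); M=np.array(ctrl.camera_info('wrist')['mount']); a=np.radians(a)
    x=np.array([np.cos(a),np.sin(a),0]);y=np.array([0,0,-1.]);Rt=np.c_[x,y,np.cross(x,y)]
    return K,Rt@M[:3,:3],np.array(p)+Rt@M[:3,3]
wdisc('pics/w2.png',camat([.4916,-.2296,.0185],-122.65))
wdisc('pics/w3.png',camat([.5048,-.2085,.0087],-122.6))
E
```

```text
[(262, np.int64(346)), (263, np.int64(347)), (264, np.int64(346)), (265, np.int64(350)), (266, np.int64(339)), (267, np.int64(346)), (268, np.int64(341)), (269, np.int64(347)), (270, np.int64(341)), (271, np.int64(327)), (272, np.int64(269)), (273, np.int64(221)), (274, np.int64(199)), (275, np.int64(201)), (276, np.int64(184)), (277, np.int64(198)), (278, np.int64(225)), (279, np.int64(294)), (280, np.int64(408)), (281, np.int64(457)), (282, np.int64(394)), (283, np.int64(268)), (284, np.int64(199)), (285, np.int64(199)), (286, np.int64(196)), (287, np.int64(203)), (288, np.int64(194)), (289, np.int64(194))]
272 0 0.002583603538700905 -0.001201004498928638
273 0 0.0032187208202715868 -0.001201727003744621
274 0 0.003855438455393042 -0.0012024513291111142
282 0.02 -0.0038059153994436192 -0.0011605735729212213
disc [ 0.5211 -0.1915] 0.0496 506
disc [ 0.4193 -0.195 ] 0.0165 77
disc [ 0.5494 -0.3029] 0.0279 95
disc [ 0.5216 -0.1914] 0.0496 370
disc [ 0.4214 -0.1872] 0.0104 67
disc [ 0.5441 -0.3024] 0.0292 77
```

>>> carry_out:
  rows:
    - [0.6,0,0,0,0.59]
    - [1.4,0,0,0,0.59]
    - [2.3,0,0,0,0.59]
    - [3.2,0,0,0,0.59]
    - [4.1,0,0,0,0.59]
    - [4.9,0,0,0,0.59]
    - [5.5,0,0,0,0.59]
    - [5.9,0,0,0,0.59]

```text
time_s: 14.4
tool_pos: [0.5176, -0.1316, 0.0006]
eef_rot: [[0.062, -0.0, 0.998], [-0.998, -0.0, 0.062], [0.0, -1.0, -0.0]]
force: [-0.2, 0.7, -0.3]
finger_gap: 0.0503
```

>>> carry_out:
  rows:
    - [0.4,0,0,0,0.59]
    - [0.8,0,0,0,0.59]
    - [1.2,0,0,0,0.59]
    - [1.5,0,0,0,0.59]
    - [1.6,0,0,0,0.59]
    - [1.65,0,0,0,0.59]

```text
time_s: 15.0
tool_pos: [0.5187, -0.1472, 0.0006]
eef_rot: [[0.063, -0.0, 0.998], [-0.998, -0.0, 0.063], [0.0, -1.0, -0.0]]
force: [0.3, 0.4, -0.1]
finger_gap: 0.0504
```

>>> carry_out:
  rows:
    - [-0.5,0,0,0,0.59]
    - [-1.5,0,0,0,0.59]
    - [-3,0,0,0,0.59]
    - [-3,-4,0,0,0.59]
    - [-3,-8,0,0,0.59]
    - [-3,-10,0,0,0.59]
    - [-3,-10,0,0,0.59]
    - [-3,-10,0,0,0.59]

```text
time_s: 15.8
tool_pos: [0.5168, -0.1165, 0.1006]
eef_rot: [[0.063, 0.0, 0.998], [-0.998, 0.0, 0.063], [0.0, -1.0, 0.0]]
force: [-0.3, 0.3, -0.7]
finger_gap: 0.0504
```

```bash
python3 - <<'E'
from h import *
plan([.5183,-.12,.1],-86.4)
im,d=save('wrist','w12.png'); save('scene','s12.png')
D=wdisc('pics/w12.png')
P=pts('wrist',d);x=P[(P[...,2]>.014)&(P[...,2]<.026)&(np.hypot(P[...,0]-.521,P[...,1]+.193)<.05)]
print(len(x),cv2.minEnclosingCircle(x[:,:2].astype(np.float32)),x.mean(0))
E
```

```text
t 15.8 tcp [ 0.5168 -0.1165  0.1006] xang -86.36 q7 -0.36 gap 0.0504 F [-0.27  0.3  -0.71] shift [0.36 0.06 0.13] turn 0.04
disc [ 0.6301 -0.0129] 0.0494 366
disc [ 0.5203 -0.1911] 0.0488 203
5010 ((0.5189188718795776, -0.18745288252830505), 0.03911648690700531) [ 0.51884854 -0.18465549  0.01783793]
```

View pics/w12.png

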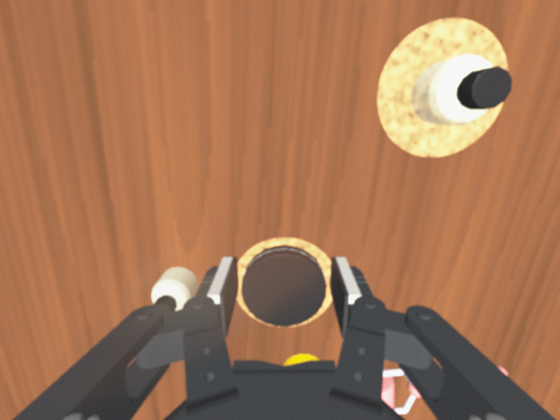

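View pics/s12.png

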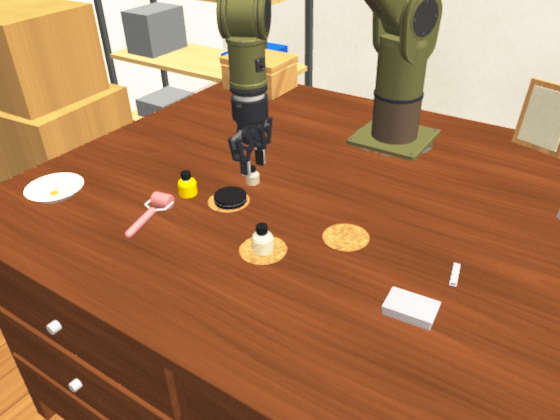

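>>> carry_out:
  rows:
    - [-2,-2,0,0,0.59]
    - [-4,-4,0,0,0.59]
    - [-6,-6,0,0,0.59]
    - [-8,-8,0,0,0.59]
    - [-10,-9,0,0,0.59]
    - [-11,-9,0,0,0.59]
    - [-11,-9,0,0,0.59]

```text
time_s: 16.6
tool_pos: [0.5094, -0.0059, 0.1896]
eef_rot: [[0.066, -0.002, 0.998], [-0.998, 0.0, 0.066], [-0.001, -1.0, -0.001]]
force: [-0.6, -0.0, -0.3]
finger_gap: 0.0505
```

```bash
python3 - <<'E'
from h import *
plan([.5183,-.12,.1],-86.4)
im,d=save('wrist','w13.png'); im,d2=save('top','t13.png'); s=np.load('pics/s12.npy')
for n,dd in (('top',d2),('scene',s)):
    P=pts(n,dd);x=P[(P[...,2]>.016)&(P[...,2]<.025)&(np.hypot(P[...,0]-.521,P[...,1]+.19)<.06)]
    print(n,len(x),cv2.minEnclosingCircle(x[:,:2].astype(np.float32)) if len(x) else 0,x.mean(0))
a=cv2.imread('pics/t13.png')[170:290,260:410]; b=cv2.imread('pics/w13.png')
cv2.imwrite('pics/c13.png',np.hstack([cv2.resize(a,(400,320)),cv2.resize(b,(400,320))]))
# scene fit of disc a by color
n='scene'; im=cv2.imread('pics/s12.png');hsv=cv2.cvtColor(im,cv2.COLOR_BGR2HSV)
m=((hsv[...,0]>=14)&(hsv[...,0]<28)&(hsv[...,2]>150)).astype(np.uint8)[170:215,202:258]
cs,_=cv2.findContours(m,cv2.RETR_EXTERNAL,cv2.CHAIN_APPROX_NONE)
q=max(cs,key=len)[:,0]+[202,170]; print('scene discA',robcirc(np.array([pixz(n,a,b,0)[:2] for a,b in q])))
E
```

```text
t 16.6 tcp [ 0.5094 -0.0059  0.1896] xang -86.23 q7 -0.46 gap 0.0505 F [-0.65 -0.03 -0.27] shift [11.45  8.96  0.15] turn 0.17
top 0 0 [nan nan nan]
scene 469 ((0.5230553150177002, -0.1864188313484192), 0.040149640291929245) [ 0.52660919 -0.18516668  0.01993089]
scene discA (array([ 0.52163659, -0.19354744]), np.float64(0.04893280569861844), 59)<stdin>:6: RuntimeWarning: Mean of empty slice.
  ret = um.true_divide(
```

View pics/c13.png

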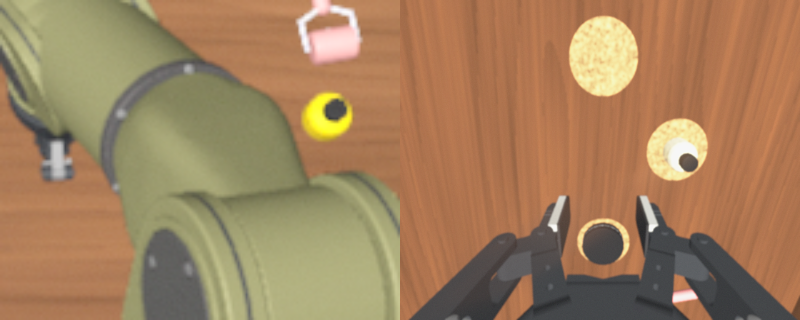

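```bash
python3 - <<'E'
from h import *
d=np.load('pics/w13.npy')
print(wdisc('pics/w13.png'))
P=pts('wrist',d);x=P[(P[...,2]>.014)&(P[...,2]<.026)&(np.hypot(P[...,0]-.521,P[...,1]+.19)<.05)]
print(len(x),cv2.minEnclosingCircle(x[:,:2].astype(np.float32)),x.mean(0))
b=cv2.imread('pics/w13.png')[270:370,230:340]; a=cv2.imread('pics/s12.png')[170:220,195:265]
cv2.imwrite('pics/c13b.png',np.hstack([cv2.resize(b,(440,400)),cv2.resize(a,(350,400))]))
E
```

```text
disc [0.5016 0.1084] 0.0497 290
disc [ 0.6314 -0.0157] 0.0498 242
disc [ 0.5204 -0.1948] 0.0496 139
[array([0.50157164, 0.10835602]), array([ 0.6314362 , -0.01570346]), array([ 0.52038348, -0.19481366])]
2310 ((0.5194008350372314, -0.1899540275335312), 0.03957277163863182) [ 0.51872272 -0.18680832  0.0187263 ]
```

View pics/c13b.png

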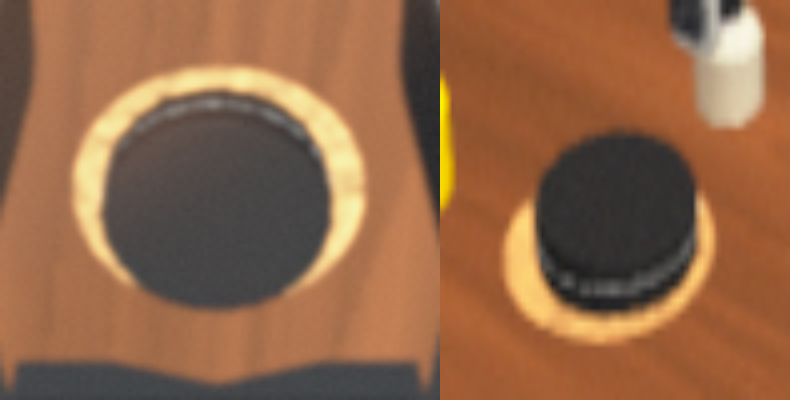

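```bash
python3 - <<'E'
from h import *
u=230+217/4
im=cv2.imread('pics/w13.png').astype(int); print([(v,im[v,int(u)].tolist()) for v in range(283,300)])
for v in (286.5,287,287.5,292,292.5,293,293.5): print(v,pixz('wrist',u,v,0)[:2])
E
```

```text
[(283, [83, 123, 186]), (284, [86, 124, 186]), (285, [87, 129, 191]), (286, [104, 154, 214]), (287, [122, 184, 232]), (288, [144, 216, 244]), (289, [153, 223, 246]), (290, [149, 221, 246]), (291, [125, 188, 233]), (292, [93, 131, 168]), (293, [69, 85, 108]), (294, [90, 97, 109]), (295, [120, 125, 134]), (296, [115, 120, 128]), (297, [82, 88, 101]), (298, [63, 72, 88]), (299, [68, 72, 89])]
286.5 [ 0.5171637  -0.14525768]
287 [ 0.51721156 -0.14602319]
287.5 [ 0.51725949 -0.14678968]
292 [ 0.51769363 -0.15373272]
292.5 [ 0.51774218 -0.15450916]
293 [ 0.51779079 -0.15528661]
293.5 [ 0.51783947 -0.15606506]
```

```bash
python3 - <<'E'
from h import *
def camat(p,a):
    K,Rc,o=cam('wrist'); M=np.array(ctrl.camera_info('wrist')['mount']); a=np.radians(a)
    x=np.array([np.cos(a),np.sin(a),0]);y=np.array([0,0,-1.]);Rt=np.c_[x,y,np.cross(x,y)]
    return K,Rt@M[:3,:3],np.array(p)+Rt@M[:3,3]
c=camat([.5168,-.1165,.1006],-86.4)
b=cv2.imread('pics/w12.png'); im=b.astype(int)
print([(v,im[v,284].sum()) for v in range(230,256)],[(v,im[v,284].sum()) for v in range(315,335)])
for v in range(236,252): print(v,pixz('wrist',284,v,0,c)[1].round(4),pixz('wrist',284,v,.02,c)[1].round(4))
for v in range(318,332): print(v,pixz('wrist',284,v,0,c)[1].round(4),pixz('wrist',284,v,.02,c)[1].round(4))
cv2.imwrite('pics/c12.png',cv2.resize(b[225:340,215:355],None,fx=5,fy=5))
E
```

```text
[(230, np.int64(394)), (231, np.int64(397)), (232, np.int64(402)), (233, np.int64(387)), (234, np.int64(401)), (235, np.int64(399)), (236, np.int64(439)), (237, np.int64(521)), (238, np.int64(580)), (239, np.int64(602)), (240, np.int64(620)), (241, np.int64(631)), (242, np.int64(634)), (243, np.int64(622)), (244, np.int64(553)), (245, np.int64(401)), (246, np.int64(280)), (247, np.int64(317)), (248, np.int64(405)), (249, np.int64(381)), (250, np.int64(308)), (251, np.int64(244)), (252, np.int64(252)), (253, np.int64(271)), (254, np.int64(286)), (255, np.int64(287))] [(315, np.int64(226)), (316, np.int64(210)), (317, np.int64(212)), (318, np.int64(220)), (319, np.int64(208)), (320, np.int64(218)), (321, np.int64(200)), (322, np.int64(211)), (323, np.int64(216)), (324, np.int64(220)), (325, np.int64(257)), (326, np.int64(334)), (327, np.int64(369)), (328, np.int64(377)), (329, np.int64(374)), (330, np.int64(369)), (331, np.int64(370)), (332, np.int64(364)), (333, np.int64(370)), (334, np.int64(363))]
236 -0.1414 -0.1326
237 -0.1424 -0.1335
238 -0.1434 -0.1344
239 -0.1443 -0.1353
240 -0.1453 -0.1362
241 -0.1463 -0.1371
242 -0.1473 -0.138
243 -0.1483 -0.139
244 -0.1493 -0.1399
245 -0.1504 -0.1408
246 -0.1514 -0.1417
247 -0.1524 -0.1427
248 -0.1534 -0.1436
249 -0.1544 -0.1445
250 -0.1554 -0.1455
251 -0.1565 -0.1464
318 -0.2312 -0.2149
319 -0.2324 -0.216
320 -0.2336 -0.2172
321 -0.2348 -0.2183
322 -0.236 -0.2194
323 -0.2373 -0.2205
324 -0.2385 -0.2217
325 -0.2397 -0.2228
326 -0.241 -0.2239
327 -0.2422 -0.2251
328 -0.2435 -0.2262
329 -0.2447 -0.2274
330 -0.246 -0.2285
331 -0.2472 -0.2297
```

View pics/c12.png

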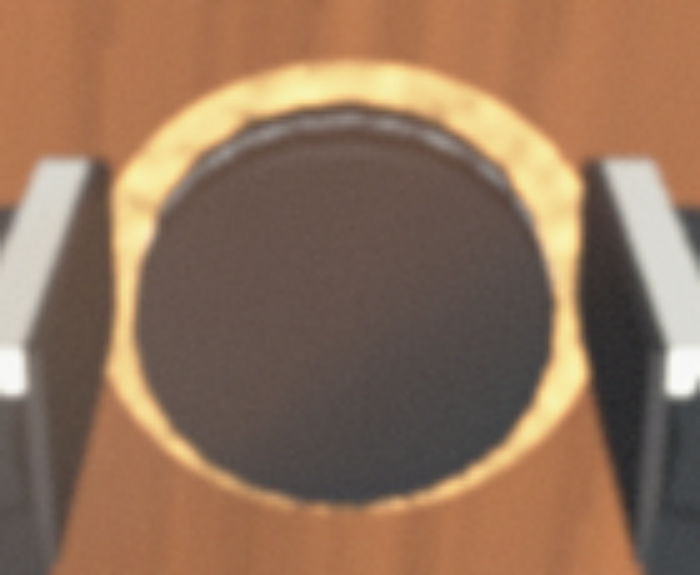

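Every estimate puts the compact short by about 5–7 mm in y, so I'll nudge it once more. Finger geometry calibrated on the bottle gives 5.8 mm.

```bash
python3 - <<'E'
from h import *
plan([.5167,-.112,.0006],-86.4)
plan([.5193,-.1529,.0006],-86.4)
E
```

```text
t 16.7 tcp [ 0.5092 -0.0085  0.1893] xang -86.44 q7 -0.46 gap 0.0505 F [-0.61 -0.62 -0.29] shift [10.36 18.88  0.16] turn -0.04
t 16.7 tcp [ 0.5092 -0.0085  0.1893] xang -86.44 q7 -0.46 gap 0.0505 F [-0.61 -0.62 -0.29] shift [14.45 18.88  0.16] turn -0.04
```

>>> carry_out:
  rows:
    - [4,2,0.1,0,0.59]
    - [8,5,0.1,0,0.59]
    - [10.3,9,0.1,0,0.59]
    - [10.3,13,0.1,0,0.59]
    - [10.3,16.5,0.1,0,0.59]
    - [10.3,18,0.1,0,0.59]
    - [10.3,18.8,0.1,0,0.59]
    - [10.3,18.8,0.1,0,0.59]

```text
time_s: 17.5
tool_pos: [0.5163, -0.1111, 0.0012]
eef_rot: [[0.062, -0.003, 0.998], [-0.998, -0.001, 0.062], [0.0, -1.0, -0.003]]
force: [1.1, -0.1, -0.2]
finger_gap: 0.0505
```

```bash
python3 - <<'E'
from h import *
plan([.5193,-.1529,.0006],-86.4)
E
```

```text
t 17.5 tcp [ 0.5163 -0.1111  0.0012] xang -86.46 q7 -0.48 gap 0.0505 F [ 1.13 -0.09 -0.17] shift [4.19 0.07 0.04] turn -0.06
```

>>> carry_out:
  rows:
    - [1,0,0,0,0.59]
    - [2,0,0,0,0.59]
    - [2.8,0,0,0,0.59]
    - [3.3,0,0,0,0.59]
    - [3.6,0,0,0,0.59]
    - [3.9,0,0,0,0.59]
    - [4.1,0,0,0,0.59]
    - [4.15,0,0,0,0.59]

```text
time_s: 18.3
tool_pos: [0.5202, -0.1514, 0.0026]
eef_rot: [[0.063, 0.0, 0.998], [-0.998, 0.0, 0.063], [-0.0, -1.0, 0.0]]
force: [-1.1, 0.0, 1.2]
finger_gap: 0.0503
```

```bash
python3 - <<'E'
from h import *
plan([.5193,-.1529,.0006],-86.4)
E
```

```text
t 18.3 tcp [ 0.5202 -0.1514  0.0026] xang -86.39 q7 -0.41 gap 0.0503 F [-1.07  0.04  1.19] shift [ 0.14  0.2  -0.09] turn 0.01
```

>>> carry_out:
  rows:
    - [-0.5,0,0,0,0.59]
    - [-1.5,0,0,0,0.59]
    - [-3,0,0,0,0.59]
    - [-3,-4,0,0,0.59]
    - [-3,-8,0,0,0.59]
    - [-3,-10,0,0,0.59]
    - [-3,-10,0,0,0.59]
    - [-3,-10,0,0,0.59]

```text
time_s: 19.1
tool_pos: [0.5181, -0.121, 0.1026]
eef_rot: [[0.064, 0.0, 0.998], [-0.998, -0.0, 0.064], [0.0, -1.0, 0.0]]
force: [-0.4, -0.5, -0.8]
finger_gap: 0.0505
```

```bash
python3 - <<'E'
from h import *
plan([.5183,-.12,.1],-86.4)
c=cam('wrist')
im,d=save('wrist','w14.png'); _,s=save('scene','s14.png')
D=wdisc('pics/w14.png',c)
P=pts('wrist',d,c);x=P[(P[...,2]>.014)&(P[...,2]<.026)&(np.hypot(P[...,0]-.521,P[...,1]+.193)<.05)]
print(len(x),cv2.minEnclosingCircle(x[:,:2].astype(np.float32)),x.mean(0))
P=pts('scene',s);x=P[(P[...,2]>.016)&(P[...,2]<.025)&(np.hypot(P[...,0]-.521,P[...,1]+.19)<.06)]
print('scene',len(x),cv2.minEnclosingCircle(x[:,:2].astype(np.float32)))
b=cv2.imread('pics/w14.png')[225:345,215:355];a=cv2.imread('pics/s14.png')[170:220,195:265]
cv2.imwrite('pics/c14.png',np.hstack([cv2.resize(b,(470,400)),cv2.resize(a,(330,400))]))
E
```

```text
t 19.1 tcp [ 0.5181 -0.121   0.1026] xang -86.35 q7 -0.36 gap 0.0505 F [-0.41 -0.53 -0.76] shift [-0.09  0.26  0.03] turn 0.05
disc [ 0.6319 -0.0126] 0.0498 364
disc [ 0.5212 -0.1883] 0.0464 197
4998 ((0.5219848155975342, -0.19145697355270386), 0.0393102653324604) [ 0.52148569 -0.18840012  0.01886373]
scene 467 ((0.5248228311538696, -0.19097676873207092), 0.041677914559841156)
```

View pics/c14.png

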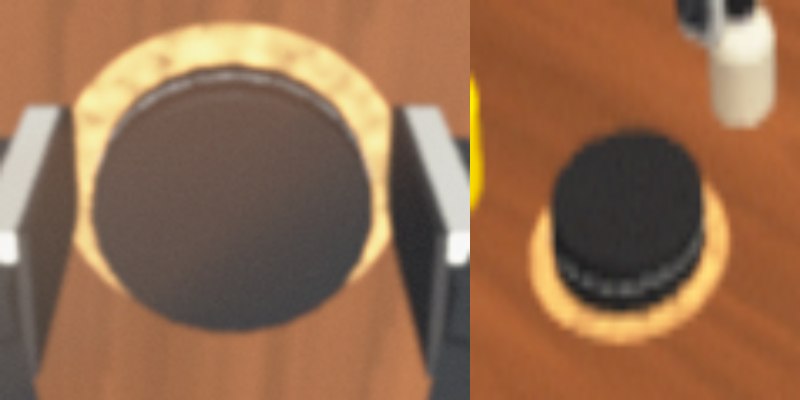

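It's now within about 2–3 mm. I'll move the arm out of the way for a clean top view.

>>> carry_out:
  rows:
    - [-4,-3,0,0,0.59]
    - [-8,-6,0,0,0.59]
    - [-13,-8,0,0,0.59]
    - [-18,-8,0,0,0.59]
    - [-23,-8,0,0,0.59]
    - [-28,-8,0,0,0.59]
    - [-33,-8,0,0,0.59]
    - [-35,-8,0,0,0.59]

```text
time_s: 20.0
tool_pos: [0.4942, 0.2341, 0.1816]
eef_rot: [[0.07, -0.002, 0.998], [-0.998, 0.003, 0.07], [-0.003, -1.0, -0.001]]
force: [0.5, -0.5, -0.2]
finger_gap: 0.0503
```

>>> carry_out:
  rows:
    - [0,0,0,0,0.59]
    - [0,0,0,0,0.59]

```text
time_s: 20.2
tool_pos: [0.4954, 0.2272, 0.1812]
eef_rot: [[0.064, -0.002, 0.998], [-0.998, -0.002, 0.064], [0.002, -1.0, -0.002]]
force: [1.2, -0.5, 0.1]
finger_gap: 0.0507
```

```bash
cat >> h.py <<'E'
def topdisc(fn,seeds):
    im=cv2.imread(fn);hsv=cv2.cvtColor(im,cv2.COLOR_BGR2HSV); c=cam('top')
    m=(hsv[...,0]>=14)&(hsv[...,0]<28)&(hsv[...,2]>200)
    m=cv2.morphologyEx(m.astype(np.uint8),cv2.MORPH_OPEN,np.ones((3,3)))
    for k,(u,v) in seeds.items():
        mm=np.zeros_like(m); mm[v-27:v+27,u-27:u+27]=m[v-27:v+27,u-27:u+27]
        cs,_=cv2.findContours(mm,cv2.RETR_EXTERNAL,cv2.CHAIN_APPROX_NONE)
        q=np.vstack([x[:,0] for x in cs if len(x)>10])
        print(k,robcirc(np.array([pixz('top',a,b,0,c)[:2] for a,b in q])))
E
python3 - <<'E'
from h import *
plan([.5193,-.1529,.0006],-86.4)
im,d=save('top','t15.png'); topdisc('pics/t15.png',dict(a=(344,224),b=(235,230),c=(279,185)))
P=pts('top',d);x=P[(P[...,2]>.016)&(P[...,2]<.025)&(np.hypot(P[...,0]-.521,P[...,1]+.19)<.06)]
print(len(x),cv2.minEnclosingCircle(x[:,:2].astype(np.float32)),x.mean(0))
capfit('top',d,(.63,-.013))
h=im[194:254,314:374].astype(int).sum(2)<240; vv,uu=np.nonzero(h); print('black',len(uu)); 
q=cv2.findContours(h.astype(np.uint8),cv2.RETR_EXTERNAL,cv2.CHAIN_APPROX_NONE)[0]; q=max(q,key=len)[:,0]+[314,194]
print(robcirc(np.array([pixz('top',a,b,.018)[:2] for a,b in q])))
cv2.imwrite('pics/c15.png',cv2.resize(im[150:270,220:420,::-1],None,fx=4,fy=4))
E
```

```text
t 20.2 tcp [0.4954 0.2272 0.1812] xang -86.34 q7 -0.86 gap 0.0507 F [ 1.19 -0.52  0.11] shift [38.05 18.14  0.  ] turn 0.06
a (array([ 0.52093394, -0.19286744]), np.float64(0.049592222484673806), 92)Traceback (most recent call last):
  File "<stdin>", line 3, in <module>
  File "h.py", line 51, in topdisc
    q=np.vstack([x[:,0] for x in cs if len(x)>10])
    return _nx.concatenate(arrs, 0, dtype=dtype, casting=casting)
           ~~~~~~~~~~~~~~~^^^^^^^^^^^^^^^^^^^^^^^^^^^^^^^^^^^^^^^
ValueError: need at least one array to concatenate
```

```bash
python3 - <<'E'
from h import *
im=cv2.imread('pics/t15.png'); d=np.load('pics/t15.npy'); topdisc('pics/t15.png',dict(a=(344,224)))
P=pts('top',d);x=P[(P[...,2]>.016)&(P[...,2]<.025)&(np.hypot(P[...,0]-.521,P[...,1]+.19)<.06)]
print(len(x),cv2.minEnclosingCircle(x[:,:2].astype(np.float32)),x.mean(0))
h=im[194:254,314:374].astype(int).sum(2)<300
q=cv2.findContours(h.astype(np.uint8),cv2.RETR_EXTERNAL,cv2.CHAIN_APPROX_NONE)[0]; q=max(q,key=len)[:,0]+[314,194]
print(robcirc(np.array([pixz('top',a,b,.018)[:2] for a,b in q])))
cv2.imwrite('pics/c15.png',cv2.resize(im[150:270,220:420],None,fx=4,fy=4))
E
```

```text
a (array([ 0.52093394, -0.19286744]), np.float64(0.049592222484673806), 92)
533 ((0.5217063426971436, -0.1911027729511261), 0.0391882099211216) [ 0.52135334 -0.19055228  0.0199276 ]
(array([ 0.52024026, -0.19174333]), np.float64(0.03581600097941008), 74)
```

View pics/c15.png

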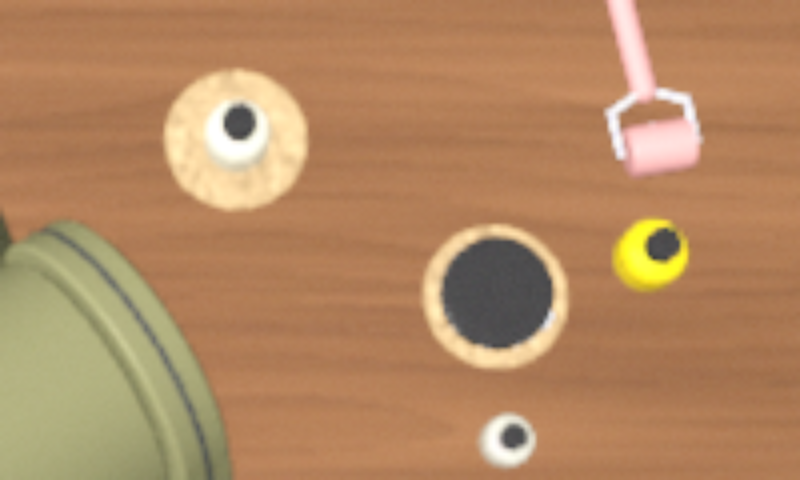

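The top view shows the compact about 1.5 mm off the centre of disc A, which is good. Now I'll bring the bottle home.

```bash
python3 - <<'E'
from h import *
plan([.6684,-.0463,.15],-43.3)
E
```

```text
t 20.25 tcp [0.4958 0.2259 0.1813] xang -86.46 q7 -0.86 gap 0.0503 F [ 0.29 -0.2  -0.45] shift [28.22  3.18 15.56] turn -43.16
```

>>> carry_out:
  rows:
    - [4,0,2.2,-7,0.35]
    - [8,0,4.4,-14,0.35]
    - [12,0,6.6,-21,0.35]
    - [16,0,8.8,-28,0.35]
    - [20,0,11,-35,0.35]
    - [24,1,13.2,-42,0.35]
    - [28,2.5,15.5,-43.2,0.35]
    - [28.2,3,15.6,-43.2,0.35]

```text
time_s: 21.05
tool_pos: [0.6703, -0.0571, 0.149]
eef_rot: [[0.719, -0.002, 0.695], [-0.695, -0.008, 0.719], [0.004, -1.0, -0.007]]
force: [-0.5, -1.1, -0.7]
finger_gap: 0.0297
```

>>> carry_out:
  rows:
    - [0,0,0,0,0.35]
    - [0,0,0,0,0.35]

```text
time_s: 21.25
tool_pos: [0.6685, -0.0439, 0.1523]
eef_rot: [[0.729, -0.001, 0.685], [-0.685, 0.0, 0.729], [-0.001, -1.0, -0.001]]
force: [0.3, 1.0, 0.1]
finger_gap: 0.0299
```

```bash
python3 - <<'E'
from h import *
plan([.6684,-.0463,.0086],-43.3)
im,d=save('wrist','w16.png'); wdisc('pics/w16.png'); capfit('wrist',d,(.632,-.012))
E
```

```text
t 21.25 tcp [ 0.6685 -0.0439  0.1523] xang -43.21 q7 0.31 gap 0.0299 F [0.34 0.98 0.1 ] shift [ 0.17 14.37 -0.17] turn 0.09
disc [ 0.6326 -0.0115] 0.0499 289
disc [ 0.5222 -0.191 ] 0.0495 212
disc [ 0.5486 -0.3003] 0.0256 84
wrist cap 671 [ 0.6311 -0.0128] 0.012 [ 0.6309 -0.0123  0.0593]
```

View pics/w16.png

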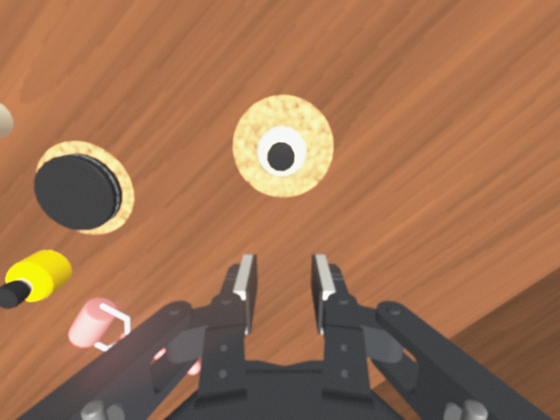

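>>> carry_out:
  rows:
    - [0.2,4,-0.2,0,0.35]
    - [0.2,8,-0.2,0,0.35]
    - [0.2,11,-0.2,0,0.35]
    - [0.2,13,-0.2,0,0.35]
    - [0.2,14,-0.2,0,0.35]
    - [0.2,14.3,-0.2,0,0.35]
    - [0.2,14.3,-0.2,0,0.35]
    - [0.2,14.3,-0.2,0,0.35]

```text
time_s: 22.1
tool_pos: [0.6709, -0.0466, 0.0112]
eef_rot: [[0.729, 0.003, 0.685], [-0.685, 0.0, 0.729], [0.002, -1.0, 0.002]]
force: [-0.2, -0.5, 0.2]
finger_gap: 0.0301
```

```bash
python3 - <<'E'
from h import *
plan([.501+.0262*.728,.111-.0262*.685,.0086],-43.3)
im,d=save('wrist','w17.png')
E
```

```text
t 22.1 tcp [ 0.6709 -0.0466  0.0112] xang -43.21 q7 0.21 gap 0.0301 F [-0.24 -0.51  0.16] shift [-20.55   0.22  -0.15] turn 0.09
```

View pics/w17.png

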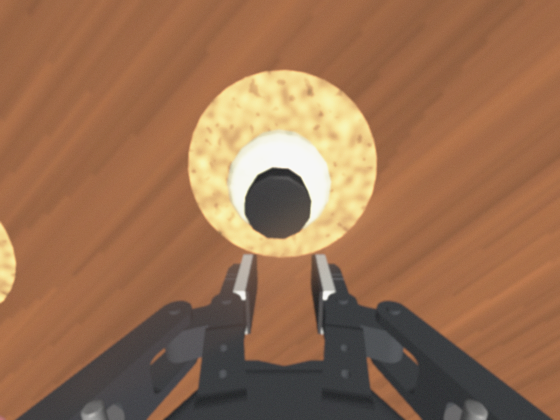

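>>> carry_out:
  rows:
    - [-0.6,0.2,-0.1,0,0.35]
    - [-1.2,0.2,-0.15,0,0.35]
    - [-1.6,0.2,-0.15,0,0.35]
    - [-2.0,0.2,-0.15,0,0.35]
    - [-2.4,0.2,-0.15,0,0.35]
    - [-2.9,0.2,-0.15,0,0.35]
    - [-3.5,0.2,-0.15,0,0.35]
    - [-4.0,0.2,-0.15,0,0.35]

```text
time_s: 22.95
tool_pos: [0.6392, -0.0202, 0.0077]
eef_rot: [[0.729, 0.0, 0.685], [-0.685, -0.0, 0.729], [0.0, -1.0, 0.0]]
force: [0.3, -0.9, 0.0]
finger_gap: 0.0301
```

>>> carry_out:
  rows:
    - [-0.6,0,0,0,0.35]
    - [-1.4,0,0,0,0.35]
    - [-2.3,0,0,0,0.35]
    - [-3.2,0,0,0,0.35]
    - [-4.1,0,0,0,0.35]
    - [-5.0,0,0,0,0.35]
    - [-5.8,0,0,0,0.35]
    - [-6.4,0,0,0,0.35]

```text
time_s: 23.75
tool_pos: [0.5922, 0.024, 0.0076]
eef_rot: [[0.729, -0.0, 0.684], [-0.684, 0.0, 0.729], [-0.0, -1.0, -0.0]]
force: [0.7, -0.2, 1.5]
finger_gap: 0.0297
```

```bash
python3 - <<'E'
from h import *
plan([.501+.0262*.728,.111-.0262*.685,.0086],-43.3)
im,d=save('wrist','w18.png')
wdisc('pics/w18.png')
E
```

```text
t 23.75 tcp [0.5922 0.024  0.0076] xang -43.17 q7 -0.05 gap 0.0297 F [ 0.67 -0.2   1.52] shift [-9.98 -0.1   0.1 ] turn 0.13
disc [0.5006 0.1122] 0.0497 333
disc [ 0.6274 -0.0099] 0.0265 155
disc [ 0.5329 -0.1618] 0.0207 65
```

View pics/w18.png

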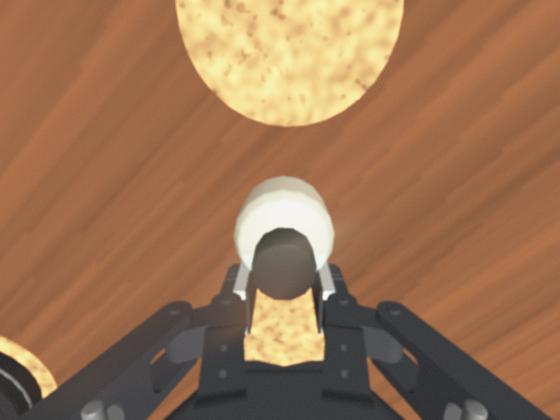

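>>> carry_out:
  rows:
    - [-0.6,0,0,0,0.35]
    - [-1.4,0,0.02,0,0.35]
    - [-2.3,0,0.05,0,0.35]
    - [-3.2,0,0.07,0,0.35]
    - [-4.1,0,0.09,0,0.35]
    - [-5.0,0,0.11,0,0.35]
    - [-5.8,0,0.13,0,0.35]
    - [-6.4,0,0.15,0,0.35]

```text
time_s: 24.6
tool_pos: [0.5465, 0.069, 0.0076]
eef_rot: [[0.729, -0.0, 0.684], [-0.684, 0.0, 0.729], [-0.0, -1.0, -0.0]]
force: [1.0, 0.1, -0.8]
finger_gap: 0.0297
```

```bash
python3 - <<'E'
from h import *
plan([.501+.0262*.728,.111-.0262*.685,.0086],-43.3)
im,d=save('wrist','w19.png')
D=wdisc('pics/w19.png')
p,R,_=pose()
for x in D: print('ahead',-(x-p[:2])@R[:2,0],'lat',(x-p[:2])@R[:2,2])
for v in (176,177,178): print(v,-(pixz('wrist',284,v,0)-p)[:2]@R[:2,0])
E
```

```text
t 24.6 tcp [0.5465 0.069  0.0076] xang -43.16 q7 -0.22 gap 0.0297 F [ 1.04  0.07 -0.75] shift [-3.57 -0.1  -0.05] turn 0.14
disc [0.5006 0.1124] 0.0496 485
ahead 0.061955659740476704 lat 0.00011137465201048745
176 0.05087206838136778
177 0.05034116212540034
178 0.049809066418406454
```

View pics/w19.png

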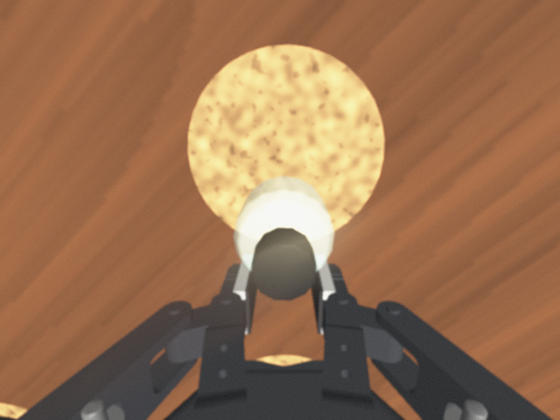

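>>> carry_out:
  rows:
    - [-0.6,0,0,0,0.35]
    - [-1.2,0,0,0,0.35]
    - [-1.8,0,0,0,0.35]
    - [-2.3,0,0,0,0.35]
    - [-2.7,0,0,0,0.35]
    - [-3.0,0,0,0,0.35]
    - [-3.2,0,0,0,0.35]
    - [-3.25,0,0,0,0.35]

```text
time_s: 25.45
tool_pos: [0.5234, 0.0906, 0.0076]
eef_rot: [[0.729, -0.0, 0.684], [-0.684, -0.0, 0.729], [0.0, -1.0, -0.0]]
force: [0.4, -1.1, -0.4]
finger_gap: 0.0302
```

>>> carry_out:
  rows:
    - [0.5,0,0,0,0.35]
    - [2,0,0,0,0.35]
    - [3,0,0,0,0.35]
    - [3,0,0,0,0.35]
    - [3,0,0,0,0.35]

```text
time_s: 25.95
tool_pos: [0.5453, 0.0697, 0.0075]
eef_rot: [[0.728, -0.0, 0.685], [-0.685, 0.0, 0.728], [-0.0, -1.0, 0.0]]
force: [-1.0, 0.4, 0.2]
finger_gap: 0.0301
```

```bash
python3 - <<'E'
from h import *
plan([.501+.0262*.728,.111-.0262*.685,.0086],-43.3)
c=cam('wrist');im,d=save('wrist','w20.png')
D=wdisc('pics/w20.png',c)[0]
p,R,_=pose()
print('ahead',-(D-p[:2])@R[:2,0],'lat',(D-p[:2])@R[:2,2])
print([(v,int(im[v,284].astype(int).sum())) for v in range(80,120)])
for v in range(84,112,4): print(v,-(pixz('wrist',284,v,0,c)[:2]-D)@R[:2,0])
E
```

```text
t 25.95 tcp [0.5453 0.0697 0.0075] xang -43.26 q7 -0.23 gap 0.0301 F [-1.    0.45  0.17] shift [-3.44 -0.11 -0.03] turn 0.04
disc [0.5014 0.1114] 0.0496 564
ahead 0.05992655579353735 lat 0.0001766838167627527
[(80, 614), (81, 617), (82, 616), (83, 616), (84, 620), (85, 627), (86, 626), (87, 633), (88, 638), (89, 638), (90, 640), (91, 640), (92, 639), (93, 639), (94, 626), (95, 616), (96, 607), (97, 596), (98, 582), (99, 567), (100, 561), (101, 554), (102, 558), (103, 560), (104, 573), (105, 575), (106, 587), (107, 589), (108, 600), (109, 601), (110, 605), (111, 607), (112, 611), (113, 610), (114, 632), (115, 667), (116, 708), (117, 720), (118, 727), (119, 728)]
84 0.03453692310998762
88 0.032788249920882355
92 0.031025241200241794
96 0.029247719939603803
100 0.027455506204305317
104 0.02564841707276328
108 0.023826266574237878
```

View pics/w20.png

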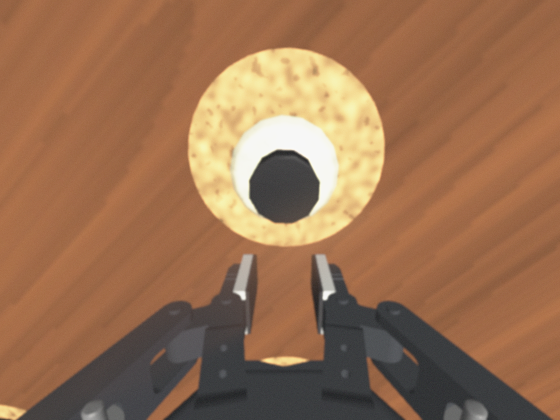

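```bash
python3 - <<'E'
from h import *
c=cam('wrist');d=np.load('pics/w20.npy'); P=pts('wrist',d,c); p,R,_=pose()
D=np.array([.5014,.1114])
for lo,hi in ((.054,.064),(.024,.036)):
    x=P[(P[...,2]>lo)&(P[...,2]<hi)&(np.hypot(P[...,0]-D[0],P[...,1]-D[1])<.032)]
    cc,r=cv2.minEnclosingCircle(x[:,:2].astype(np.float32)); cc=np.array(cc); print(len(x),cc,r,'ahead',-(cc-D)@R[:2,0],'lat',(cc-D)@R[:2,2],x[:,2].mean())
im=cv2.imread('pics/w6.png').astype(int); print([(v,im[v,284].sum()) for v in range(70,95,2)])
E
```

```text
4023 [0.50139076 0.1097727 ] 0.01200215332210064 ahead -0.0011072419354337265 lat -0.0011925663691551556 0.0588792288891957
3349 [0.50128448 0.11011975] 0.022851567715406418 ahead -0.0007921976852250182 lat -0.001012333775586012 0.033836559605666415
[(70, np.int64(594)), (72, np.int64(586)), (74, np.int64(543)), (76, np.int64(542)), (78, np.int64(594)), (80, np.int64(612)), (82, np.int64(626)), (84, np.int64(636)), (86, np.int64(700)), (88, np.int64(729)), (90, np.int64(731)), (92, np.int64(735)), (94, np.int64(739))]
```

The bottle is about 1–2 mm short, so I'll give it one fine nudge, then lift away and check from above.

>>> carry_out:
  rows:
    - [-1,0,0.1,0,0.35]
    - [-2,0,0.1,0,0.35]
    - [-2.6,0,0.1,0,0.35]
    - [-2.9,0,0.1,0,0.35]
    - [-3.05,0,0.1,0,0.35]
    - [-3.15,0,0.1,0,0.35]
    - [-3.18,0,0.1,0,0.35]

```text
time_s: 26.7
tool_pos: [0.5231, 0.092, 0.0076]
eef_rot: [[0.729, 0.0, 0.685], [-0.685, -0.0, 0.729], [0.001, -1.0, -0.0]]
force: [0.7, -0.3, 0.5]
finger_gap: 0.03
```

>>> carry_out:
  rows:
    - [0.5,0,0,0,0.35]
    - [2,0,0,0,0.35]
    - [4,0,0,0,0.35]
    - [6,-3,0,0,0.35]
    - [6,-7,0,0,0.35]
    - [6,-11,0,0,0.35]
    - [6,-15,0,0,0.35]
    - [6,-15,0,0,0.35]

```text
time_s: 27.5
tool_pos: [0.5702, 0.0521, 0.1627]
eef_rot: [[0.728, 0.01, 0.686], [-0.686, 0.003, 0.728], [0.005, -1.0, 0.009]]
force: [0.9, 0.5, -0.1]
finger_gap: 0.0298
```

```bash
python3 - <<'E'
from h import *
plan([.3,.3,.3])
p,R,_=pose();c=cam('wrist');im,d=save('wrist','w21.png')
D=wdisc('pics/w21.png',c); P=pts('wrist',d,c)
for lo,hi in ((.054,.064),(.024,.036)):
    x=P[(P[...,2]>lo)&(P[...,2]<hi)&(np.hypot(P[...,0]-.501,P[...,1]-.111)<.04)]
    print(len(x),cv2.minEnclosingCircle(x[:,:2].astype(np.float32)))
E
```

```text
t 27.5 tcp [0.5702 0.0521 0.1627] xang -43.29 q7 0.04 gap 0.0298 F [ 0.9   0.54 -0.1 ] shift [-36.59 -13.92  -0.36] turn 0
disc [0.5016 0.1114] 0.0497 298
disc [ 0.6319 -0.0123] 0.0495 166
disc [ 0.5212 -0.1916] 0.0495 150
727 ((0.5011183619499207, 0.11077732592821121), 0.011938229203224182)
1035 ((0.5010919570922852, 0.11102689057588577), 0.022888874635100365)
```

View pics/w21.png

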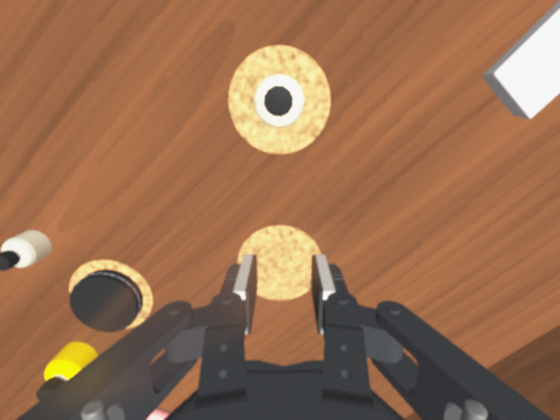

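The wrist view shows the bottle at (279,100), within 1 mm of the centre of disc B and upright. I'll take one scene picture, then hand in.

```bash
python3 - <<'E'
from h import *
_,s=save('scene','s22.png');P=pts('scene',s);P0=pts('scene',np.load('pics/scene0.npy'))
x=P[(P[...,2]>.016)&(P[...,2]<.025)&(np.hypot(P[...,0]-.521,P[...,1]+.19)<.06)]
print('compact',cv2.minEnclosingCircle(x[:,:2].astype(np.float32)))
for q in ['tin','roller','clip']:
    for r in ctrl.spot_in('scene',q)[:1]: 
        c=cam('scene'); print(q,r['conf'],np.round(c[1]@np.array(r['location'])+c[2],3))
E
```

```text
compact ((0.5252898335456848, -0.19011548161506653), 0.04120853170752525)
tin 0.59 [0.513 0.117 0.033]
roller 0.96 [ 0.652 -0.288  0.02 ]
clip 0.76 [0.51  0.347 0.009]
```

View pics/s22.png

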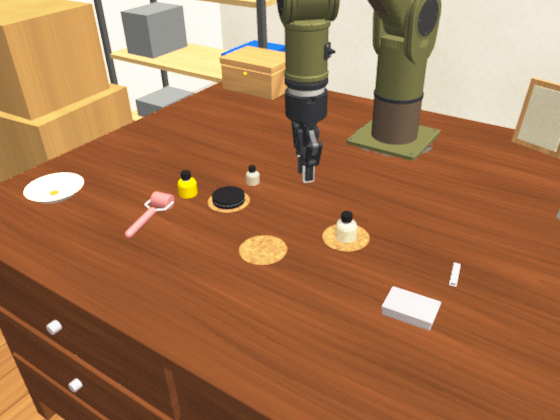

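The compact is at (229,197) on disc A and the bottle stands at (346,230) on disc B. The free disc is empty, the bystanders haven't moved, and the gripper is touching nothing.

```bash
python3 -c "
from bench import ctrl
print(ctrl.finish_job())"
```

```text
the job is handed in; nothing more can be done
None
```

The bottle and the compact have traded places, and I handed the job in after about 28 s of robot time. I parked the bottle on the free disc, slid the compact onto the bottle's disc, then slid the bottle onto the compact's. All pushes were low, with the partly open fingers cradling the object and never gripping or lifting it.

- **Bottle:** it stands upright within 1 mm of the centre of disc B in the last wrist view. It needed one fine nudge of 1–2 mm at the end.
- **Compact:** it first stopped about 5–7 mm short, so I nudged it once more before moving the bottle. The top view then put it about 1.5 mm off the centre of disc A. The scene camera disagrees and puts it about 4–5 mm off, but the compact's side wall inflates that fit, so I trusted the top view.
- **Bystanders:** the roller and clip measured within 2 mm of their start positions, and the tin looks unmoved. The detector's last answer for the tin was wrong: it reported the bottle's position instead.
- **Contact:** the bottle and compact stayed well apart throughout, the free disc is empty, and the gripper was clear of everything at hand-in. The wrist force readings stayed at a few newtons.

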